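# Unstack the rinsed espresso things and set up the coffee corner

## Task

The rinsed espresso things stand in one stack on the rubber bar mat: take the stack apart and set each thing on its own place. Stand the tamper in the recess of its round wooden rest and seat the dosing funnel in the basket of the portafilter. Load both cups, one on top of the other, onto the sprung lift between the four guide rods of the cup dispenser, where their weight lowers it; let go of everything, never laying or tipping any of it over.

Things in the scene. Friction and masses are not known exactly. Their poses are not given: they have to be found in the camera images.
- tamper: Espresso tamper on top of the stack, 80 mm high, 0.25 kg: steel foot 50 mm wide and 21 mm high (lower edge bevelled to 47 mm), thin neck, dark wooden handle 32 mm in diameter from 52 to 70 mm above the origin (grasp it there). Origin: centre of the underside; z up the handle. It stands loosely on the ledge inside the funnel, 11 mm above the funnel's origin.
- funnel: Dosing funnel under the tamper: dark anodised metal ring, 0.09 kg. Origin: centre of the lower end, z up. Tapered lip (38 mm wide, at 7 mm height 47 mm) drops into a cup or the basket (mouths 52 mm) until the flat shoulder at 7 mm rests on the rim. Outer wall 64 mm wide, 7 to 31 mm above the origin: grasp there, fingertips above the shoulder, clear of the cup. Its origin is 49 mm above cup_high's.
- cup_high: Upper of two white handleless ceramic cups, under the funnel; about 0.16 kg. Origin: centre of the underside, z up. Body 59 mm wide from 9 to 56 mm above the origin (grasp it there), mouth 52 mm. Tapered foot (38 mm wide, 48 mm at 9 mm height) drops into another cup's mouth until the flat shoulder at 9 mm rests on its rim: stacked cups stand 47 mm apart.
- cup_low: Lower cup, like cup_high in every way (they may be loaded in either order); at the bottom of the stack, on a fixed black rubber bar mat 130 mm square and 5 mm thick (raised edge 8 mm).
- tamper_rest: Fixed round dark wooden puck, 88 mm wide, 17 mm high, with a round cork-lined recess 64 mm wide in its top; the recess floor is 9 mm above the origin. Origin: centre of the underside, on the counter; z up.
- portafilter: Fixed portafilter (steel, black handle) in a dark wooden stand 100 mm square. Origin: on the counter under the basket's centre; z up; the handle reaches 175 mm along its -x, 39 to 69 mm above the counter. Basket rim: 70 mm above the origin, 70 mm wide outside, open mouth 52 mm wide, over 30 mm deep. A seated funnel's origin is 63 mm above this one.
- cup_dispenser: Fixed cup dispenser: round black base 112 mm wide, four upright steel rods with black knobs round a sprung plate. Origin: centre of the underside, on the counter; z up. Rods 6 mm thick, 36.5 mm from the axis at 45, 135, 225, 315 degrees in its frame: fingers pass between them along its x or y; a 67 mm wide way inside for the cups, flared above 146 mm; tops at 165 mm.
- cup_lift (a joint): Downward travel (m) of the dispenser's sprung plate, 56 mm wide: 0 = empty, at the top, its upper face 138 mm above the dispenser's origin; stop at 0.115. It sinks softly by about 45 mm under each cup's own weight (spring 33 N/m, damped, settles in about 1 s), so each newly loaded cup comes to rest with its rim about 15 mm under the rod tops.
Things that resemble listed ones, but are neither listed nor needed, are in the scene too. What is shaped like the funnel but yellow is not meant. Leave any red look-alike of the tamper alone.

How it is judged (in metres and radians):
At the end, for the whole second after the job is handed in: Tamper upright on its rest's recess floor (within 10 mm); funnel level in the basket, shoulder on the rim (within 7 mm, height 4 mm); one cup upright on the lift (within 10 mm of its axis), the other seated on it (7 mm, height 4 mm), lift down over 63 mm; all at rest, none ever tipped over (horizontal distance between tamper and tamper_rest below 0.01 m and z of tamper in the frame of tamper_rest between 0.006 and 0.013 m and angle between each of tamper, funnel's own z axis and vertical below 0.1 rad and horizontal distance between funnel and portafilter below 0.007 m and z of funnel in the frame of portafilter between 0.059 and 0.067 m and ((z of cup_high in the frame of cup_low between 0.043 and 0.051 m and horizontal distance between cup_high and cup_low below 0.007 m and z of cup_low in the frame of cup_dispenser between 0.018 and 0.075 m) or (z of cup_low in the frame of cup_high between 0.043 and 0.051 m and horizontal distance between cup_low and cup_high below 0.007 m and z of cup_high in the frame of cup_dispenser between 0.018 and 0.075 m)) and value of joint cup_lift above 0.063 m and horizontal distance between each of cup_low, cup_high and cup_dispenser below 0.01 m and angle between each of cup_low, cup_high's own z axis and vertical below 0.12 rad and linear speed of each of cup_low, cup_high, funnel, tamper below 0.02 m/s and angular speed of each of cup_low, cup_high, funnel, tamper below 0.25 rad/s); the robot touches nothing.
It fails at once if a cup, the funnel or the tamper is tipped over (more than about 50 degrees) (angle between any of cup_low, cup_high, funnel, tamper's own z axis and vertical above 0.9 rad).
It also fails if it takes over 128 s, if anything falls off the work surface, if the arm or the gripper's body presses on something with over 40 N, if the wrist force passes 120 N, or if a joint passes its speed limit or range.

## Robot

A 6-joint arm with a two-finger parallel gripper is mounted at the origin on the work surface; the furniture and walls round the work are solid. World frame = base frame: x ahead of the robot, y to its left, z up, the work surface at z = 0. Lengths are in m, angles in degrees, forces in N, time in s.
With the tool pointing down it reaches from about 0.375 to 0.75 m from the base axis. Payload 9 kg.
Tool frame: the origin (TCP) lies midway between the tips of the shut fingers; the grasp point (between the pads) lies 19 mm behind it; z points along the fingers, y is the line along which they close (so a half turn about z gives the same grasp; the last joint's range is limited). The gripper opens to 85 mm and grips with 20 to 120 N. Pads are 22 mm wide; open, the fingers measure 114 mm over their backs; the gripper's body (76 mm by 85 mm) begins 54 mm behind the grasp point. The pads swing forward as they close: fully open they stand 13 mm farther back than shut.
Start: joints at [-82.775, 5.964, 5.575, 89.605, 0, 77.527], TCP at [0.202, -0.565, 0.231] pointing down, gripper open.
Joint ranges: [-171.21, 171.21], [-48.23, 106.86], [-62.78, 66.21], [-105.2, 120.99], [-86.42, 89.51], [-180, 180]. Speed limits (degrees/s): [127.2, 127.2, 147.25, 180, 180, 180].

## Interface

Orientations are given as [roll, pitch, yaw] about the fixed x, y, z axes, in that order (R = Rz(yaw) Ry(pitch) Rx(roll)).
In Python, from rig import observe, camera, close_job, boxes_of, silhouettes gives the robot as it stands. The module is installed in compiled form; this text tells all that it offers.
- The arm moves only by the tool send_rows, never from a script. Its argument "motion" is a list of rows, each an object with "rot": the turn, a rotation vector about the tool's x, y, z in rad, a list of three; "offset": the shift along the tool's x, y, z in m, a list of three; "claw": the opening, from 0 (shut) to 1 (fully open). A call has exactly 5 rows; each row shifts and turns the commanded pose from where the row before left it, along the tool's axes as they then stand; what a row does not reach is not made up. A row lasts 1/12 s, in which the tool goes at most 41.7 mm and 7.16 degrees, less where a joint would pass 70% of its speed; a pose out of reach is approached as far as the arm can. A call with a gripper value outside its range is refused whole. The fingers move at their own pace and stop on an object; "newtons" is the grip in N (left out, the last holds). Time passes only in rows, so rows that do not move let the fingers close, or fill a call up. It gives the time, the measured TCP pose, the force, the opening and the grip force at its end, in the units of the state.
- observe(): the state, without advancing time (a new reading comes with each control period).
- camera(name): name is "scene" or "top"; returns a dict with "image" (480x640x3 uint8, red, green, blue), "fovy" (degrees; the focal length in pixels is half the picture's height over the tangent of half this angle, whatever the lens; pixels are square), "cx", "cy" (the principal point, pixels), "R" (3x3) and "t" (3): a world point X has camera coordinates R X + t. Camera axes: x right, y down, z forward; pixel columns grow to the right and rows downward; lengths in m; the calibration is good to about 2 mm. A picture is of the moment at which its call begins. There is no depth.
- close_job(): hands the job in; it is judged then, once.
Trained networks look in the newest picture that a camera, given by its name, has taken for a name from the list of things; names that differ only in an ending like _2 or _b are one class to them, and where a whole thing is asked for, a point or a joint stands for the part that bears it (a point fixed in the world has none). Each returns a list of dicts, best first, with "confidence" (0 to 1); they miss things now and then, are a little off and sometimes report something else, mostly with a low value. They report only what shows in the picture. A call takes as long as a camera call. They do not tell look-alikes from the thing itself.
- boxes_of(camera, name): "extent" ([left, top, right, bottom] in pixels, round what is visible of it).
- silhouettes(camera, name): "pixels" (480x640 bool, what is visible of it) and "extent" ([left, top, right, bottom] in pixels, round what is visible of it).
The state is a dict: "t": time; "qpos": joint angles; "joint_velocities": joint speeds; "joint_torque": joint torques, N m; "position": TCP position; "tcp_rot": TCP orientation; "contact_force": force on the tool from outside, world axes, zero at the start; "ft_torque": the same for the moment, N m; "gripper_width": finger opening in m; "finger_force": force on a finger pad.
Only numpy, scipy, OpenCV 4.12 (cv2) and the standard library are available. Lean on these libraries where they do the work, as an engineer would, in place of code of your own. Each camera call takes 0.05 s, during which the arm holds its last target. There are 200 camera calls.

## Working session

There is one attempt and no reset: what is moved stays moved. The work goes in short steps, Python scripts to look and compute and a tool call to move; the robot and the scene stay as the last step left them, time stands still between calls to the robot, and variables do not carry over. Pictures are saved under pics/ and viewed, at most 16 in all, crops included, and the job is handed in when it is done.

Besides the shell and the picture viewer there is one more tool, called as name(argument=value, ...), one argument or row to a line, values as JSON. send_rows: Moves the arm, as the interface text tells. Its arguments: {"type":"object","properties":{"motion":{"type":"array"},"newtons":{"type":"number"}},"required":["motion"]}

```bash
mkdir -p pics; cat > h.py <<'E'
import numpy as np, cv2
from rig import *
def K(c):
    f=240/np.tan(np.radians(c["fovy"])/2); return f,c["cx"],c["cy"]
def proj(c,X):
    f,cx,cy=K(c); p=np.asarray(c["R"])@np.asarray(X,float).T+np.asarray(c["t"]).reshape(3,-1 if np.ndim(X)==1 else 1).squeeze() if np.ndim(X)==1 else None
    return np.array([f*p[0]/p[2]+cx,f*p[1]/p[2]+cy])
def ray(c,u,v,z):
    f,cx,cy=K(c);R=np.asarray(c["R"]);t=np.asarray(c["t"]).ravel()
    o=-R.T@t; d=R.T@np.array([(u-cx)/f,(v-cy)/f,1]); return o+d*(z-o[2])/d[2]
def save(c,n): cv2.imwrite("pics/"+n+".png",c["image"][:,:,::-1])
E
python3 - <<'E'
from h import *
print(observe())
for n in ["scene","top"]:
    c=camera(n);save(c,n+"0");R=np.asarray(c["R"]);print(n,c["fovy"],c["cx"],c["cy"],R.round(3).tolist(),(-R.T@np.asarray(c["t"]).ravel()).round(3))
    for k in ["tamper","funnel","cup_high","tamper_rest","portafilter","cup_dispenser","cup_lift"]:
        print(k,[(np.round(b["extent"]).tolist(),round(b["confidence"],2)) for b in boxes_of(n,k)][:5])
E
```

```text
{'t': 0.0, 'qpos': array([-8.27766273e+01,  6.00188153e+00,  5.52772118e+00,  8.96046848e+01,
       -1.31714095e-03,  7.75264939e+01]), 'joint_velocities': array([ 0.00102619, -0.02843447, -0.02917843,  0.05421791, -0.00045212,
        0.10274339]), 'joint_torque': array([ 1.36302035e-03, -5.56918073e+01,  5.03655946e+01,  1.62884861e-02,
       -4.88032356e-05,  3.04426828e-05]), 'position': array([ 0.20218361, -0.56455476,  0.23049534]), 'tcp_rot': array([-1.79922731e+02, -1.57435632e-02,  1.96968691e+01]), 'contact_force': array([ 0.19998698, -0.85623951, -0.20940595]), 'ft_torque': array([ 0.00396252, -0.00947868, -0.04330505]), 'finger_force': 0.0, 'gripper_width': 0.08558786969271874}
scene 56.91024267260886 314.85136462458263 232.3304223220375 [[-0.568, -0.823, 0.013], [-0.439, 0.29, -0.85], [0.696, -0.488, -0.526]] [-0.139  0.47   0.605]
tamper [([320.0, 163.0, 339.0, 193.0], 0.95)]
funnel [([392.0, 261.0, 420.0, 284.0], 0.9), ([314.0, 185.0, 338.0, 200.0], 0.69)]
cup_high [([315.0, 200.0, 336.0, 219.0], 0.86)]
tamper_rest []
portafilter [([227.0, 229.0, 277.0, 292.0], 0.68)]
cup_dispenser [([160.0, 275.0, 231.0, 386.0], 0.55)]
cup_lift [([160.0, 291.0, 211.0, 317.0], 0.94)]
top 57.288050473067365 322.1757431691012 245.6819949492493 [[-0.005, -1.0, -0.008], [-0.988, 0.006, -0.155], [0.155, 0.007, -0.988]] [ 0.392 -0.013  0.991]
tamper [([456.0, 233.0, 489.0, 260.0], 0.93), ([365.0, 171.0, 386.0, 201.0], 0.57)]
funnel [([372.0, 301.0, 405.0, 329.0], 0.79), ([359.0, 176.0, 392.0, 205.0], 0.52)]
cup_high [([359.0, 199.0, 378.0, 206.0], 0.48)]
tamper_rest [([437.0, 284.0, 482.0, 321.0], 0.8)]
portafilter [([240.0, 183.0, 301.0, 275.0], 0.76), ([441.0, 282.0, 480.0, 321.0], 0.48)]
cup_dispenser [([124.0, 274.0, 198.0, 327.0], 0.57)]
cup_lift [([134.0, 279.0, 173.0, 322.0], 0.65)]
```

View pics/scene0.png

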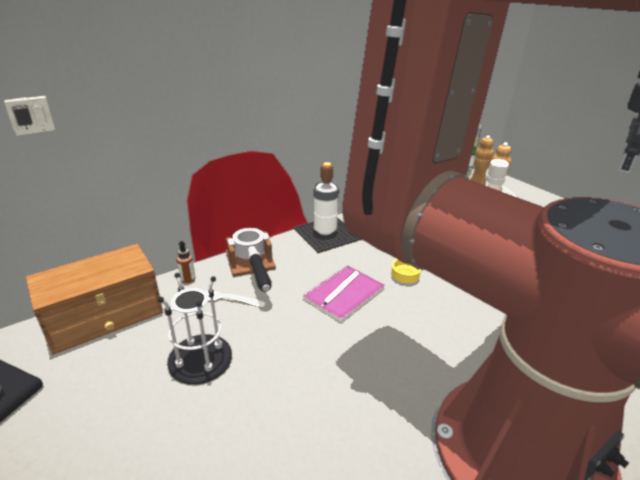

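View pics/top0.png

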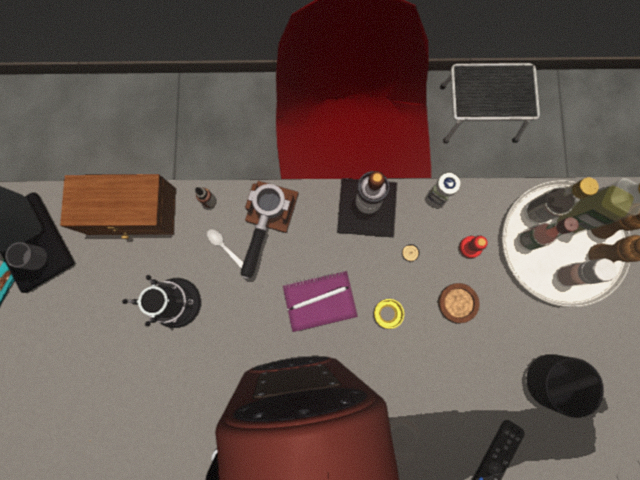

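The scene view shows the stack on the mat at (326,200), the portafilter at (250,245) and the dispenser at (195,330). In the top view the stack is at (370,190), the portafilter basket at (268,200), the dispenser at (165,302) and the rest at (459,303). The yellow ring at (390,313) and the red tamper at (474,245) are decoys.

```bash
cat >> h.py <<'E'
def projn(c,X):
    f,cx,cy=K(c);p=np.asarray(X)@np.asarray(c["R"]).T+np.asarray(c["t"]).ravel()
    return np.c_[f*p[:,0]/p[:,2]+cx,f*p[:,1]/p[:,2]+cy]
A=np.linspace(0,2*np.pi,40,endpoint=False)
def circ(c,x,y,z,r): return projn(c,np.c_[x+r*np.cos(A),y+r*np.sin(A),0*A+z])
def render(c,x,y,prof,S=4):
    m=np.zeros((480*S,640*S),np.uint8)
    P=[circ(c,x,y,z,max(r,1e-4)) for r,z in prof]
    for a,b in zip(P,P[1:]):
        h=cv2.convexHull(np.r_[a,b].astype(np.float32)); cv2.fillPoly(m,[np.round((h+.5)*S).astype(int)],1)
    return cv2.resize(m.astype(np.float32),(640,480),interpolation=cv2.INTER_AREA)
def fit(views,prof,x0,dz=0):
    from scipy.optimize import minimize
    pr=[(r,z+dz) for r,z in prof]
    f=lambda p:sum(np.abs(render(c,p[0],p[1],pr)-m).sum() for c,m in views)
    r=minimize(f,x0,method="Nelder-Mead",options=dict(initial_simplex=[x0,[x0[0]+.01,x0[1]],[x0[0],x0[1]+.01]],xatol=2e-4,fatol=.1))
    return r.x.round(4),round(r.fun,1),round(sum(m.sum() for _,m in views))
TAMP=[(.0235,0),(.025,.003),(.025,.021),(.008,.022),(.008,.04),(.016,.052),(.016,.07),(.010,.08)]
FUN=[(.019,0),(.0235,.007),(.032,.007),(.032,.031)]
CUP=[(.019,0),(.024,.009),(.0295,.009),(.0295,.056)]
def sil(n,k,u,v):
    best=[s for s in silhouettes(n,k) if s["pixels"][v-4:v+5,u-4:u+5].any()]
    return best[0]["pixels"].astype(np.float32) if best else None
E
python3 - <<'E'
from h import *
cs,ct=camera("scene"),camera("top")
px={"tamper":((328,178),(376,185)),"funnel":((326,193),(370,192)),"cup_high":((326,208),(368,203))}
sh=lambda p,d:[(r,z+d) for r,z in p]
M={}
for n,c,i in(("scene",cs,0),("top",ct,1)):
    m=np.zeros((480,640),np.float32)
    for k,p in px.items():
        s=sil(n,k,*p[i]); print(n,k,None if s is None else s.sum()); 
        if s is not None: M[n,k]=s
print("ray stack",ray(ct,376,181,.19))
x0=ray(ct,376,181,.19)[:2]
print("tamper scene",fit([(cs,M["scene","tamper"])],sh(TAMP,.112)[3:],x0))
if ("top","tamper") in M: print("tamper both",fit([(cs,M["scene","tamper"]),(ct,M["top","tamper"])],sh(TAMP,.112)[3:],x0))
# rest, portafilter, dispenser
s=sil("top","tamper_rest",459,303); x0=ray(ct,459,303,.017)[:2]
print("rest",x0,fit([(ct,s)],[(.044,0),(.044,.017)],x0))
for n,c,(u,v) in (("top",ct,(153,301)),("scene",cs,(190,299))):
    s=sil(n,"cup_lift",u,v); print(n,"liftray",ray(c,u,v,.138)[:2])
    if s is not None: 
        yy,xx=np.nonzero(s);print(s.sum(),xx.mean(),yy.mean())
print("dispbase",ray(ct,179,303,.01),ray(cs,200,357,.01))
print("basket",ray(ct,268,199,.07),ray(cs,249,237,.07),"handle end",ray(ct,249,271,.054),ray(cs,262,284,.054))
S=5
def crop(c,u,v,w=40,h=30): return cv2.resize(c["image"][v-h:v+h,u-w:u+w],None,fx=5,fy=5,interpolation=cv2.INTER_CUBIC)
im=np.vstack([np.hstack([crop(ct,370,195),crop(ct,268,200)]),np.hstack([crop(ct,165,302),crop(cs,250,245)])])
cv2.imwrite("pics/c1.png",im[:,:,::-1])
im=np.vstack([np.hstack([crop(cs,326,200),crop(ct,459,303)]),np.hstack([crop(cs,195,305),crop(cs,200,350)])])
cv2.imwrite("pics/c2.png",im[:,:,::-1])
E
```

```text
scene tamper 409.0
scene funnel 228.0
scene cup_high 388.0
top tamper 583.0
top funnel None
top cup_high 101.0
ray stack [ 0.64046297 -0.10923003  0.19      ]
tamper scene (array([ 0.6399, -0.1068]), np.float64(153.4), 409)
tamper both (array([ 0.6409, -0.1075]), np.float64(469.1), 992)
rest [ 0.41561589 -0.30529957] (array([ 0.4178, -0.3061]), np.float64(62.4), 1299)
top liftray [0.4194099  0.32078948]
735.0 152.8938775510204 300.4748299319728
scene liftray [0.42155707 0.3191294 ]
679.0 188.97938144329896 300.9499263622975
dispbase [0.41879459 0.31274516 0.01      ] [0.41769229 0.32050798 0.01      ]
basket [0.63906591 0.11030986 0.07      ] [0.63381691 0.10863523 0.07      ] handle end [0.48487877 0.15090427 0.054     ] [0.48712772 0.15697888 0.054     ]
```

View pics/c1.png

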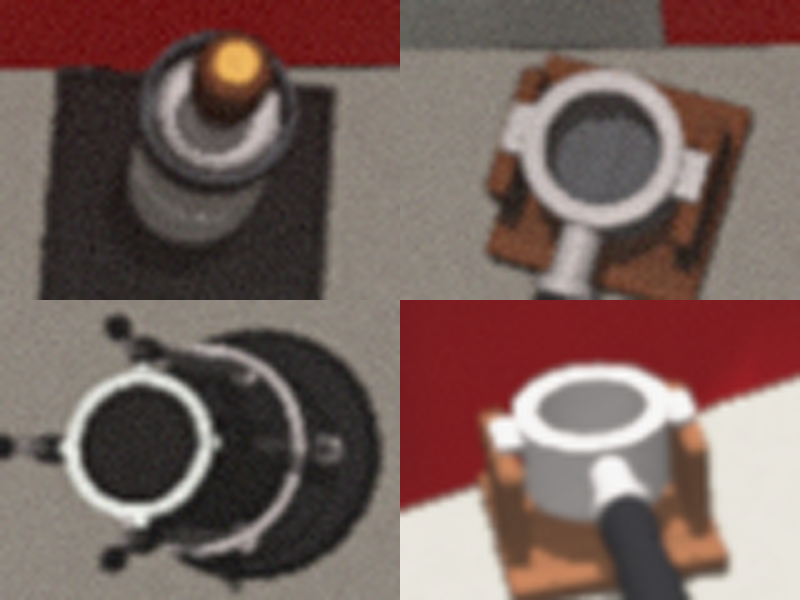

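View pics/c2.png

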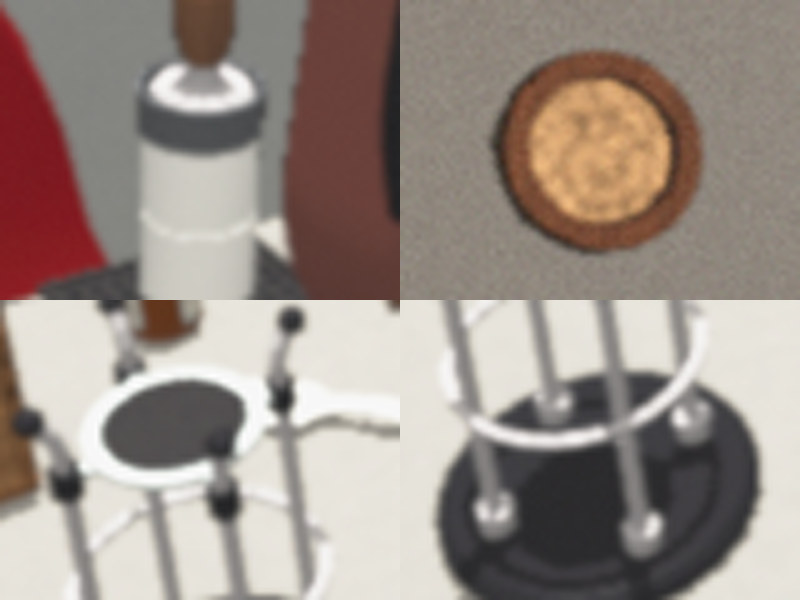

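The crops show the stack axis tilting with the view: funnel rim at about (373.3,186.5) in the top view, basket rim at about (268.2,199.4). The dispenser's rods lie at image up, down, left and right, so its yaw is near 45°. The rest's recess is clean and empty. Next I refine the positions.

```bash
python3 - <<'E'
from h import *
cs,ct=camera("scene"),camera("top")
r=lambda c,u,v,z:ray(c,u,v,z)[:2].round(4)
print("funnel rim top",r(ct,373.3,186.5,.132),"tamper top",r(ct,376.8,176.8,.192))
s=sil("scene","cup_high",326,208); f=sil("scene","funnel",326,193)
print("cup scene",fit([(cs,s)],[(a,b+.052) for a,b in CUP[2:]],[.64,-.107]))
print("fun scene",fit([(cs,f)],[(a,b+.101) for a,b in FUN[2:]],[.64,-.107]))
print("basket",r(ct,268.2,199.4,.07),r(cs,247.6,236,.07))
print("basket mouth top", r(ct,228+202.5/5-.4,170+147/5-.4,.07))
# portafilter
for n,c,p in(("top",ct,(153,301)),("scene",cs,(190,299))):
    s=sil(n,"cup_lift",*p); print(n,fit([(c,s)],[(.028,.137),(.028,.138)],[.42,.32]))
for n,c,K_ in(("top",ct,[(148.2,277),(125.6,301),(147.2,323.2)]),("scene",cs,[(160,299.6),(212.6,278.6),(198.6,303),(176.6,275)])):
    for u,v in K_:
        w=r(c,u,v,.165)-[.42,.32]; print(n,"knob",w,np.hypot(*w).round(3),np.degrees(np.arctan2(w[1],w[0])).round(1))
for u,v in [(95,215),(245,235),(155,105),(290,115)]: 
    w=r(cs,160+u/5-.4,320+v/5-.4,.018)-[.42,.32]; print("foot",w,np.hypot(*w).round(3),np.degrees(np.arctan2(w[1],w[0])).round(1))
print("red tamper",r(ct,480,241,.075))
E
```

```text
funnel rim top [ 0.647  -0.1105] tamper top [ 0.648  -0.1107]
cup scene (array([ 0.6513, -0.1144]), np.float64(250.3), 354)
fun scene (array([ 0.646 , -0.1106]), np.float64(218.2), 257)
basket [0.6382 0.1099] [0.6393 0.1093]
basket mouth top [0.6391 0.1101]
top (array([0.4204, 0.3212]), np.float64(103.6), 766)
scene (array([0.4206, 0.3217]), np.float64(221.8), 798)
top knob [0.0436 0.0018] 0.044 2.4
top knob [-0.0012  0.0417] 0.042 91.6
top knob [-0.0423 -0.0012] 0.042 -178.4
scene knob [-0.0073  0.0457] 0.046 99.1
scene knob [-0.003  -0.0407] 0.041 -94.2
scene knob [-0.0467  0.0006] 0.047 179.3
scene knob [0.038  0.0039] 0.038 5.9
foot [-0.0014  0.0373] 0.037 92.1
foot [-0.0378 -0.0013] 0.038 -178.0
foot [0.036  0.0016] 0.036 2.5
foot [ 0.0045 -0.0365] 0.037 -83.0
red tamper [ 0.5436 -0.3389]
```

send_rows(
  motion=[
    {"rot": [0,0,0],"offset": [0.0257,-0.019,0],"claw": 1},
    {"rot": [0,0,0],"offset": [0.0257,-0.019,0],"claw": 1},
    {"rot": [0,0,0],"offset": [0.0257,-0.019,0],"claw": 1},
    {"rot": [0,0,0],"offset": [0.0257,-0.019,0],"claw": 1},
    {"rot": [0,0,0],"offset": [0.0257,-0.019,0],"claw": 1},
  ],
  newtons=40,
)

```text
t: 2.07
position: [0.2918, -0.4309, 0.2313]
tcp_rot: [180.0, 0.0, 19.7]
contact_force: [0.3, -0.9, 0.3]
gripper_width: 0.0852
finger_force: 0.0
```

send_rows(
  motion=[
    {"rot": [0,0,0],"offset": [0.0257,-0.019,0],"claw": 1},
    {"rot": [0,0,0],"offset": [0.0257,-0.019,0],"claw": 1},
    {"rot": [0,0,0],"offset": [0.0257,-0.019,0],"claw": 1},
    {"rot": [0,0,0],"offset": [0.0257,-0.019,0],"claw": 1},
    {"rot": [0,0,0],"offset": [0.0257,-0.019,0],"claw": 1},
  ],
)

```text
t: 2.48
position: [0.3808, -0.2981, 0.2315]
tcp_rot: [180.0, -0.0, 19.7]
contact_force: [-0.0, -0.7, -0.3]
gripper_width: 0.0856
finger_force: 0.0
```

send_rows(
  motion=[
    {"rot": [0,0,0],"offset": [0.0315,-0.0089,0],"claw": 1},
    {"rot": [0,0,0],"offset": [0.0315,-0.0089,0],"claw": 1},
    {"rot": [0,0,0],"offset": [0.0315,-0.0089,0],"claw": 1},
    {"rot": [0,0,0],"offset": [0.0315,-0.0089,0],"claw": 1},
    {"rot": [0,0,0],"offset": [0.0315,-0.0089,0],"claw": 1},
  ],
)

```text
t: 2.9
position: [0.5147, -0.2032, 0.2315]
tcp_rot: [180.0, -0.0, 19.7]
contact_force: [0.3, -1.2, 0.3]
gripper_width: 0.0852
finger_force: 0.0
```

send_rows(
  motion=[
    {"rot": [0,0,0],"offset": [0.0315,-0.0089,0],"claw": 1},
    {"rot": [0,0,0],"offset": [0.0315,-0.0089,0],"claw": 1},
    {"rot": [0,0,0],"offset": [0.0315,-0.0089,0],"claw": 1},
    {"rot": [0,0,0],"offset": [0.0315,-0.0089,0],"claw": 1},
    {"rot": [0,0,0],"offset": [0.0,0,0],"claw": 1},
  ],
)

```text
t: 3.32
position: [0.623, -0.1249, 0.2297]
tcp_rot: [-179.9, -0.0, 19.9]
contact_force: [-0.3, -0.0, -0.3]
gripper_width: 0.0854
finger_force: 0.0
```

```bash
cat >> h.py <<'E'
def crop(c,u,v,w=40,h=30,s=5): return cv2.resize(c["image"][v-h:v+h,u-w:u+w],None,fx=s,fy=s,interpolation=cv2.INTER_CUBIC)
def pair(n,*cr): cv2.imwrite("pics/"+n+".png",np.hstack(cr)[:,:,::-1])
def off(tx,ty,tz,psi=None,n=1):
    o=observe();p=o["position"];a=np.radians(o["tcp_rot"][2] if psi is None else psi);d=np.array([tx,ty,tz])-p
    print("pos",p.round(4),"rpy",o["tcp_rot"].round(2),"w",round(o["gripper_width"],4),"off",np.round(np.array([np.cos(a)*d[0]+np.sin(a)*d[1],np.sin(a)*d[0]-np.cos(a)*d[1],-d[2]])/n,4), "len",np.linalg.norm(d).round(3))
E
python3 - <<'E'
from h import *
cs,ct=camera("scene"),camera("top")
pair("p3",crop(cs,326,180,50,75,4),crop(ct,370,185,50,75,4))
off(.647,-.1105,.2300)
E
```

```text
pos [ 0.6205 -0.1276  0.2305] rpy [-1.7996e+02  6.0000e-02  1.9810e+01] w 0.0853 off [ 0.0307 -0.0071  0.0005] len 0.032
```

View pics/p3.png

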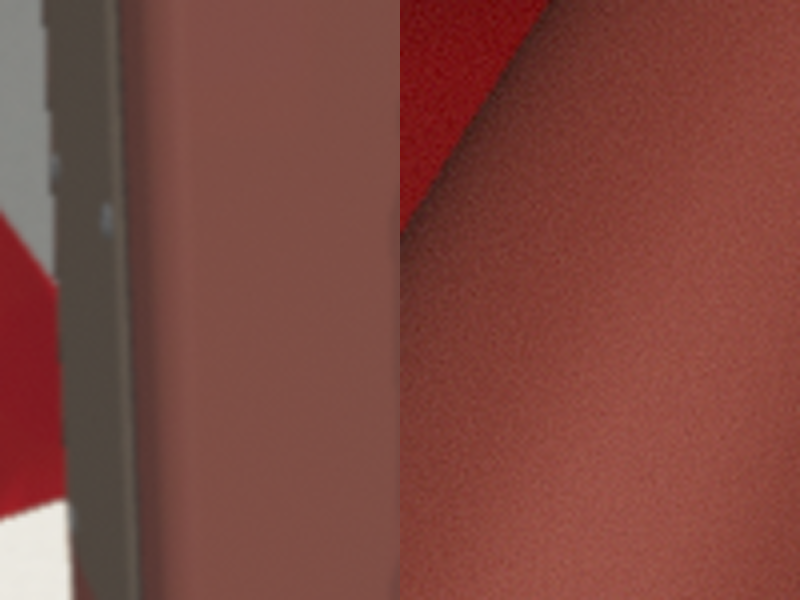

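The arm hides the stack in both views, so I go by the measured numbers and check the grasp through the finger width.

send_rows(
  motion=[
    {"rot": [0,0,0],"offset": [0.0154,-0.0035,0],"claw": 1},
    {"rot": [0,0,0],"offset": [0.0154,-0.0035,0],"claw": 1},
    {"rot": [0,0,0],"offset": [0,0,0],"claw": 1},
    {"rot": [0,0,0],"offset": [0,0,0.015],"claw": 1},
    {"rot": [0,0,0],"offset": [0,0,0.015],"claw": 1},
  ],
)

```text
t: 3.83
position: [0.6466, -0.1126, 0.2023]
tcp_rot: [179.9, -0.1, 19.7]
contact_force: [-0.0, -0.3, -0.6]
gripper_width: 0.0857
finger_force: 0.0
```

send_rows(
  motion=[
    {"rot": [0,0,0],"offset": [0,0,0.016],"claw": 1},
    {"rot": [0,0,0],"offset": [0,0,0.016],"claw": 1},
    {"rot": [0,0,0],"offset": [0,0,0.016],"claw": 1},
    {"rot": [0,0,0],"offset": [0,0,0],"claw": 1},
    {"rot": [0,0,0],"offset": [0,0,0],"claw": 1},
  ],
)

```text
t: 4.25
position: [0.6455, -0.1121, 0.1531]
tcp_rot: [-180.0, 0.1, 19.6]
contact_force: [-0.3, -0.1, 1.0]
gripper_width: 0.0855
finger_force: 0.0
```

send_rows(
  motion=[
    {"rot": [0,0,0],"offset": [0,0,0],"claw": 0.5},
    {"rot": [0,0,0],"offset": [0,0,0],"claw": 0.5},
    {"rot": [0,0,0],"offset": [0,0,0],"claw": 0.5},
    {"rot": [0,0,0],"offset": [0,0,0],"claw": 0.45},
    {"rot": [0,0,0],"offset": [0,0,0],"claw": 0.4},
  ],
)

```text
t: 4.67
position: [0.6469, -0.1116, 0.1538]
tcp_rot: [180.0, -0.0, 19.7]
contact_force: [0.3, 0.3, -0.3]
gripper_width: 0.0342
finger_force: 0.0
```

send_rows(
  motion=[
    {"rot": [0,0,0],"offset": [0,0,0],"claw": 0.3},
    {"rot": [0,0,0],"offset": [0,0,0],"claw": 0.2},
    {"rot": [0,0,0],"offset": [0,0,0],"claw": 0.1},
    {"rot": [0,0,0],"offset": [0,0,0],"claw": 0.1},
    {"rot": [0,0,0],"offset": [0,0,0],"claw": 0.1},
  ],
)

```text
t: 5.08
position: [0.647, -0.1116, 0.1537]
tcp_rot: [180.0, -0.0, 19.7]
contact_force: [0.8, -0.7, 4.6]
gripper_width: 0.0308
finger_force: 39.5
```

send_rows(
  motion=[
    {"rot": [0,0,0],"offset": [0,0,-0.008],"claw": 0.1},
    {"rot": [0,0,0],"offset": [0,0,-0.012],"claw": 0.1},
    {"rot": [0,0,0],"offset": [0,0,-0.018],"claw": 0.1},
    {"rot": [0,0,0],"offset": [0,0,-0.018],"claw": 0.1},
    {"rot": [0,0,0],"offset": [0,0,-0.016],"claw": 0.1},
  ],
)

```text
t: 5.5
position: [0.6465, -0.1113, 0.227]
tcp_rot: [-180.0, 0.0, 19.7]
contact_force: [0.0, -0.1, -2.4]
gripper_width: 0.0306
finger_force: 39.9
```

```bash
python3 - <<'E'
from h import *
off(.4165,-.3055,.2250,n=10)
E
```

```text
pos [ 0.6465 -0.1113  0.227 ] rpy [-179.99    0.     19.7 ] w 0.0306 off [-0.0282  0.0105  0.0002] len 0.301
```

send_rows(
  motion=[
    {"rot": [0,0,0],"offset": [-0.0282,0.0105,0],"claw": 0.1},
    {"rot": [0,0,0],"offset": [-0.0282,0.0105,0],"claw": 0.1},
    {"rot": [0,0,0],"offset": [-0.0282,0.0105,0],"claw": 0.1},
    {"rot": [0,0,0],"offset": [-0.0282,0.0105,0],"claw": 0.1},
    {"rot": [0,0,0],"offset": [-0.0282,0.0105,0],"claw": 0.1},
  ],
)

```text
t: 5.92
position: [0.5305, -0.2088, 0.2259]
tcp_rot: [-180.0, -0.0, 19.7]
contact_force: [0.0, -0.1, -2.9]
gripper_width: 0.0303
finger_force: 40.1
```

send_rows(
  motion=[
    {"rot": [0,0,0],"offset": [-0.0282,0.0105,0],"claw": 0.1},
    {"rot": [0,0,0],"offset": [-0.0282,0.0105,0],"claw": 0.1},
    {"rot": [0,0,0],"offset": [-0.0282,0.0105,0],"claw": 0.1},
    {"rot": [0,0,0],"offset": [-0.0282,0.0105,0],"claw": 0.1},
    {"rot": [0,0,0],"offset": [-0.0282,0.0105,0],"claw": 0.1},
  ],
)

```text
t: 6.33
position: [0.4154, -0.3059, 0.2261]
tcp_rot: [180.0, -0.0, 19.7]
contact_force: [0.1, -0.1, -2.5]
gripper_width: 0.0308
finger_force: 40.1
```

send_rows(
  motion=[
    {"rot": [0,0,0],"offset": [0,0,0],"claw": 0.1},
    {"rot": [0,0,0],"offset": [0,0,0],"claw": 0.1},
    {"rot": [0,0,0],"offset": [0,0,0.03],"claw": 0.1},
    {"rot": [0,0,0],"offset": [0,0,0.035],"claw": 0.1},
    {"rot": [0,0,0],"offset": [0,0,0.03],"claw": 0.1},
  ],
)

```text
t: 6.75
position: [0.4173, -0.3048, 0.1295]
tcp_rot: [180.0, -0.0, 19.8]
contact_force: [-1.0, 0.4, -2.8]
gripper_width: 0.0308
finger_force: 40.2
```

```bash
python3 - <<'E'
from h import *
cs,ct=camera("scene"),camera("top"); save(ct,"top4")
off(.4165,-.3055,.0515)
for n,c in(("scene",cs),("top",ct)):
  print([(np.round(b["extent"]).tolist(),round(b["confidence"],2)) for b in boxes_of(n,"tamper")], [(np.round(b["extent"]).tolist(),round(b["confidence"],2)) for b in boxes_of(n,"funnel")])
E
```

```text
pos [ 0.4151 -0.3021  0.1256] rpy [-1.7954e+02  1.5000e-01  1.9760e+01] w 0.0305 off [0.0001 0.0037 0.0741] len 0.074
[([454.0, 190.0, 464.0, 213.0], 0.4)] []
[([456.0, 289.0, 476.0, 303.0], 0.61), ([457.0, 234.0, 489.0, 259.0], 0.61)] [([356.0, 170.0, 392.0, 205.0], 0.98), ([376.0, 301.0, 406.0, 327.0], 0.95)]
```

View pics/top4.png

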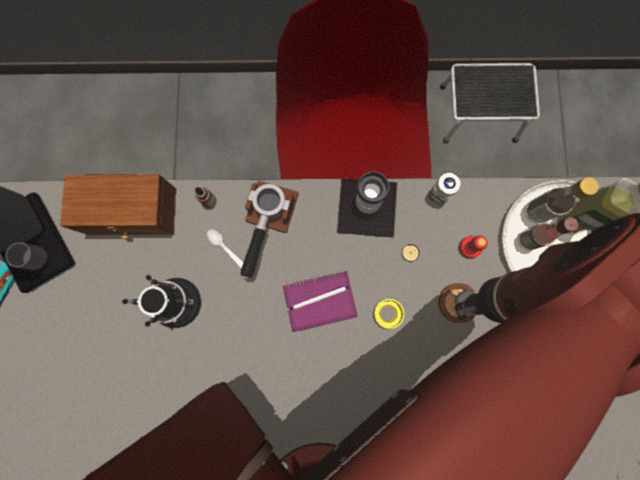

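The top view confirms the stack without its tamper, with the funnel rim at about (374,187). The tamper is held over the rest at (460,300).

send_rows(
  motion=[
    {"rot": [0,0,0],"offset": [0,0.001,0.022],"claw": 0.1},
    {"rot": [0,0,0],"offset": [0,0,0.022],"claw": 0.1},
    {"rot": [0,0,0],"offset": [0,0,0.016],"claw": 0.1},
    {"rot": [0,0,0],"offset": [0,0,0],"claw": 0.1},
    {"rot": [0,0,0],"offset": [0,0,0],"claw": 0.1},
  ],
)

```text
t: 7.47
position: [0.4174, -0.3067, 0.0718]
tcp_rot: [179.9, -0.0, 19.7]
contact_force: [-0.2, 0.2, -1.8]
gripper_width: 0.0305
finger_force: 40.7
```

```bash
python3 - <<'E'
from h import *
cs,ct=camera("scene"),camera("top")
pair("p5",crop(ct,459,295,50,50,8))
off(.4165,-.3055,.0515); off(.4165,-.3055,.0515)
r=ray(ct,373.3,186.5,.132)
f=sil("top","funnel",372,187); yy,xx=np.nonzero(f); print(f.sum(),xx.min(),xx.max(),yy.min(),yy.max())
print(boxes_of("scene","tamper"))
E
```

```text
pos [ 0.418  -0.3074  0.0728] rpy [ 1.7983e+02 -6.0000e-02  1.9710e+01] w 0.0306 off [-0.0007 -0.0023  0.0213] len 0.021
pos [ 0.418  -0.3074  0.0728] rpy [ 1.7983e+02 -6.0000e-02  1.9710e+01] w 0.0306 off [-0.0007 -0.0023  0.0213] len 0.021
693.0 358 389 171 203
[{'extent': [411.5, 196.3, 426.9, 199.2], 'confidence': 0.61}]
```

View pics/p5.png

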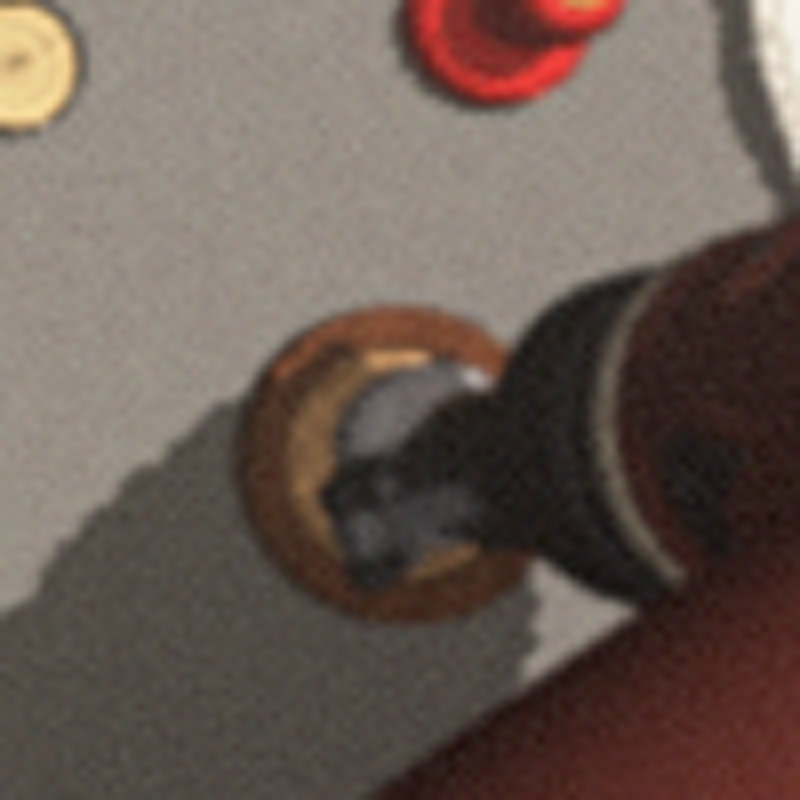

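The foot lies inside the recess ring: foot left edge at crop x=335 and recess centre at about (395,463), which agrees once perspective is allowed for. I lower it gently.

send_rows(
  motion=[
    {"rot": [0,0,0],"offset": [0,0,0.008],"claw": 0.1},
    {"rot": [0,0,0],"offset": [0,0,0.006],"claw": 0.1},
    {"rot": [0,0,0],"offset": [0,0,0.004],"claw": 0.1},
    {"rot": [0,0,0],"offset": [0,0,0.001],"claw": 0.1},
    {"rot": [0,0,0],"offset": [0,0,0],"claw": 0.1},
  ],
)

```text
t: 8.08
position: [0.4171, -0.3067, 0.0518]
tcp_rot: [179.9, 0.0, 19.7]
contact_force: [-2.0, 0.1, 5.2]
gripper_width: 0.0303
finger_force: 41.3
```

send_rows(
  motion=[
    {"rot": [0,0,0],"offset": [0,0,0.001],"claw": 0.1},
    {"rot": [0,0,0],"offset": [0,0,0],"claw": 0.1},
    {"rot": [0,0,0],"offset": [0,0,0.001],"claw": 0.1},
    {"rot": [0,0,0],"offset": [0,0,0],"claw": 0.1},
    {"rot": [0,0,0],"offset": [0,0,0],"claw": 0.1},
  ],
)

```text
t: 8.5
position: [0.4172, -0.3068, 0.0517]
tcp_rot: [179.9, 0.0, 19.7]
contact_force: [-6.5, 6.0, 22.4]
gripper_width: 0.0309
finger_force: 43.1
```

send_rows(
  motion=[
    {"rot": [0,0,0],"offset": [0,0,-0.0018],"claw": 0.1},
    {"rot": [0,0,0],"offset": [0,0,0],"claw": 0.1},
    {"rot": [0,0,0],"offset": [0,0,0],"claw": 0.5},
    {"rot": [0,0,0],"offset": [0,0,0],"claw": 0.7},
    {"rot": [0,0,0],"offset": [0,0,0],"claw": 1},
  ],
)

```text
t: 8.92
position: [0.4168, -0.3062, 0.0507]
tcp_rot: [-180.0, 0.0, 19.7]
contact_force: [-0.6, 0.6, 0.4]
gripper_width: 0.0659
finger_force: 0.0
```

send_rows(
  motion=[
    {"rot": [0,0,0],"offset": [0,0,0],"claw": 1},
    {"rot": [0,0,0],"offset": [0,0,0],"claw": 1},
    {"rot": [0,0,0],"offset": [0,0,-0.02],"claw": 1},
    {"rot": [0,0,0],"offset": [0,0,-0.03],"claw": 1},
    {"rot": [0,0,0],"offset": [0,0,-0.03],"claw": 1},
  ],
)

```text
t: 9.33
position: [0.4163, -0.3055, 0.1311]
tcp_rot: [-179.9, 0.0, 19.7]
contact_force: [-0.3, -0.4, 0.1]
gripper_width: 0.0856
finger_force: 0.0
```

send_rows(
  motion=[
    {"rot": [0,0,0],"offset": [0,0,-0.03],"claw": 1},
    {"rot": [0,0,0],"offset": [0,0,-0.03],"claw": 1},
    {"rot": [0,0,0],"offset": [0,0,0],"claw": 1},
    {"rot": [0,0,0],"offset": [0,0,0],"claw": 1},
    {"rot": [0,0,0],"offset": [0,0,0],"claw": 1},
  ],
)

```text
t: 9.75
position: [0.4169, -0.3062, 0.1905]
tcp_rot: [-180.0, 0.0, 19.7]
contact_force: [0.6, -0.2, 0.6]
gripper_width: 0.0853
finger_force: 0.0
```

```bash
python3 - <<'E'
from h import *
off(.6465,-.1105,.1900,n=10)
E
```

```text
pos [ 0.4169 -0.3062  0.1905] rpy [-1.7998e+02  1.0000e-02  1.9700e+01] w 0.0853 off [ 0.0282 -0.0107  0.0001] len 0.302
```

send_rows(
  motion=[
    {"rot": [0,0,0],"offset": [0.0282,-0.0107,0],"claw": 1},
    {"rot": [0,0,0],"offset": [0.0282,-0.0107,0],"claw": 1},
    {"rot": [0,0,0],"offset": [0.0282,-0.0107,0],"claw": 1},
    {"rot": [0,0,0],"offset": [0.0282,-0.0107,0],"claw": 1},
    {"rot": [0,0,0],"offset": [0.0282,-0.0107,0],"claw": 1},
  ],
)

```text
t: 10.17
position: [0.5319, -0.2068, 0.1892]
tcp_rot: [-179.9, 0.1, 19.7]
contact_force: [0.9, -0.7, 0.2]
gripper_width: 0.0855
finger_force: 0.0
```

send_rows(
  motion=[
    {"rot": [0,0,0],"offset": [0.0282,-0.0107,0],"claw": 1},
    {"rot": [0,0,0],"offset": [0.0282,-0.0107,0],"claw": 1},
    {"rot": [0,0,0],"offset": [0.0282,-0.0107,0],"claw": 1},
    {"rot": [0,0,0],"offset": [0.0282,-0.0107,0],"claw": 1},
    {"rot": [0,0,0],"offset": [0.0282,-0.0107,0],"claw": 1},
  ],
)

```text
t: 10.58
position: [0.6466, -0.109, 0.1889]
tcp_rot: [-179.9, 0.1, 19.7]
contact_force: [0.3, -1.2, 0.7]
gripper_width: 0.0854
finger_force: 0.0
```

send_rows(
  motion=[
    {"rot": [0,0,0],"offset": [0,0,0],"claw": 1},
    {"rot": [0,0,0],"offset": [0,0,0],"claw": 1},
    {"rot": [0,0,0],"offset": [0,0,0.015],"claw": 1},
    {"rot": [0,0,0],"offset": [0,0,0.015],"claw": 1},
    {"rot": [0,0,0],"offset": [0,0,0],"claw": 1},
  ],
)

```text
t: 11.0
position: [0.6439, -0.1107, 0.157]
tcp_rot: [-179.8, 0.3, 19.6]
contact_force: [-1.5, -0.2, -0.8]
gripper_width: 0.0852
finger_force: 0.0
```

```bash
python3 - <<'E'
from h import *
off(.6465,-.1105,.1050)
E
```

```text
pos [ 0.6439 -0.1107  0.157 ] rpy [-179.8     0.26   19.64] w 0.0852 off [0.0025 0.0007 0.052 ] len 0.052
```

send_rows(
  motion=[
    {"rot": [0,0,0],"offset": [0,0,0.015],"claw": 1},
    {"rot": [0,0,0],"offset": [0,0,0.015],"claw": 1},
    {"rot": [0,0,0],"offset": [0,0,0.015],"claw": 1},
    {"rot": [0,0,0],"offset": [0,0,0.008],"claw": 1},
    {"rot": [0,0,0],"offset": [0,0,0],"claw": 1},
  ],
)

```text
t: 11.42
position: [0.6447, -0.1107, 0.106]
tcp_rot: [-179.9, 0.2, 19.6]
contact_force: [1.2, 0.2, -0.9]
gripper_width: 0.0856
finger_force: 0.0
```

send_rows(
  motion=[
    {"rot": [0,0,0],"offset": [0,0,0],"claw": 1},
    {"rot": [0,0,0],"offset": [0,0,0],"claw": 1},
    {"rot": [0,0,0],"offset": [0,0,0],"claw": 0.9},
    {"rot": [0,0,0],"offset": [0,0,0],"claw": 0.8},
    {"rot": [0,0,0],"offset": [0,0,0],"claw": 0.8},
  ],
)

```text
t: 11.83
position: [0.6469, -0.1108, 0.1089]
tcp_rot: [179.9, -0.1, 19.7]
contact_force: [0.9, -0.5, 0.7]
gripper_width: 0.068
finger_force: 0.4
```

send_rows(
  motion=[
    {"rot": [0,0,0],"offset": [0,0,0.003],"claw": 0.8},
    {"rot": [0,0,0],"offset": [0,0,0],"claw": 0.75},
    {"rot": [0,0,0],"offset": [0,0,0],"claw": 0.7},
    {"rot": [0,0,0],"offset": [0,0,0],"claw": 0.6},
    {"rot": [0,0,0],"offset": [0,0,0],"claw": 0.5},
  ],
)

```text
t: 12.25
position: [0.6467, -0.1107, 0.1055]
tcp_rot: [180.0, -0.0, 19.7]
contact_force: [0.5, -0.7, 4.4]
gripper_width: 0.0639
finger_force: 43.1
```

send_rows(
  motion=[
    {"rot": [0,0,0],"offset": [0,0,0],"claw": 0.4},
    {"rot": [0,0,0],"offset": [0,0,0],"claw": 0.4},
    {"rot": [0,0,0],"offset": [0,0,0],"claw": 0.4},
    {"rot": [0,0,0],"offset": [0,0,0],"claw": 0.4},
    {"rot": [0,0,0],"offset": [0,0,0],"claw": 0.4},
  ],
)

```text
t: 12.67
position: [0.6467, -0.1107, 0.1055]
tcp_rot: [180.0, -0.0, 19.7]
contact_force: [0.6, -2.0, 5.7]
gripper_width: 0.0643
finger_force: 43.1
```

Gripped at 64 mm. TCP minus funnel origin is about 4.5 mm. I lift it.

send_rows(
  motion=[
    {"rot": [0,0,0],"offset": [0,0,-0.006],"claw": 0.4},
    {"rot": [0,0,0],"offset": [0,0,-0.008],"claw": 0.4},
    {"rot": [0,0,0],"offset": [0,0,-0.012],"claw": 0.4},
    {"rot": [0,0,0],"offset": [0,0,-0.018],"claw": 0.4},
    {"rot": [0,0,0],"offset": [0,0,-0.016],"claw": 0.4},
  ],
)

```text
t: 13.08
position: [0.6461, -0.1103, 0.1665]
tcp_rot: [-180.0, 0.0, 19.7]
contact_force: [-0.3, -1.3, 0.1]
gripper_width: 0.064
finger_force: 44.2
```

```bash
python3 - <<'E'
from h import *
off(.6388,.1098,.1655,n=10)
E
```

```text
pos [ 0.6461 -0.1103  0.1665] rpy [-1.7998e+02  2.0000e-02  1.9710e+01] w 0.064 off [ 0.0067 -0.021   0.0001] len 0.22
```

send_rows(
  motion=[
    {"rot": [0,0,0],"offset": [0.0067,-0.021,0],"claw": 0.4},
    {"rot": [0,0,0],"offset": [0.0067,-0.021,0],"claw": 0.4},
    {"rot": [0,0,0],"offset": [0.0067,-0.021,0],"claw": 0.4},
    {"rot": [0,0,0],"offset": [0.0067,-0.021,0],"claw": 0.4},
    {"rot": [0,0,0],"offset": [0.0067,-0.021,0],"claw": 0.4},
  ],
)

```text
t: 13.5
position: [0.6424, 0.0007, 0.1661]
tcp_rot: [180.0, -0.0, 19.7]
contact_force: [0.5, -0.5, -1.1]
gripper_width: 0.0639
finger_force: 44.2
```

send_rows(
  motion=[
    {"rot": [0,0,0],"offset": [0.0067,-0.021,0],"claw": 0.4},
    {"rot": [0,0,0],"offset": [0.0067,-0.021,0],"claw": 0.4},
    {"rot": [0,0,0],"offset": [0.0067,-0.021,0],"claw": 0.4},
    {"rot": [0,0,0],"offset": [0.0067,-0.021,0],"claw": 0.4},
    {"rot": [0,0,0],"offset": [0.0067,-0.021,0],"claw": 0.4},
  ],
)

```text
t: 13.92
position: [0.6385, 0.1109, 0.166]
tcp_rot: [180.0, -0.0, 19.7]
contact_force: [-0.4, -0.1, -0.7]
gripper_width: 0.0638
finger_force: 44.2
```

send_rows(
  motion=[
    {"rot": [0,0,0],"offset": [0,0,0],"claw": 0.4},
    {"rot": [0,0,0],"offset": [0,0,0.02],"claw": 0.4},
    {"rot": [0,0,0],"offset": [0,0,0.02],"claw": 0.4},
    {"rot": [0,0,0],"offset": [0,0,0.02],"claw": 0.4},
    {"rot": [0,0,0],"offset": [0,0,0.01],"claw": 0.4},
  ],
)

```text
t: 14.33
position: [0.6376, 0.1096, 0.0931]
tcp_rot: [-179.9, 0.1, 19.7]
contact_force: [-0.5, 0.1, -1.0]
gripper_width: 0.0639
finger_force: 44.3
```

send_rows(
  motion=[
    {"rot": [0,0,0],"offset": [0,0,0],"claw": 0.4},
    {"rot": [0,0,0],"offset": [0,0,0],"claw": 0.4},
    {"rot": [0,0,0],"offset": [0,0,0],"claw": 0.4},
    {"rot": [0,0,0],"offset": [0,0,0],"claw": 0.4},
    {"rot": [0,0,0],"offset": [0,0,0],"claw": 0.4},
  ],
)

```text
t: 14.75
position: [0.6395, 0.1097, 0.0965]
tcp_rot: [180.0, -0.1, 19.7]
contact_force: [0.6, -0.2, -1.5]
gripper_width: 0.0641
finger_force: 44.3
```

```bash
python3 - <<'E'
from h import *
cs,ct=camera("scene"),camera("top")
pair("p6",crop(ct,268,205,50,50,8),) if 0 else pair("p6",crop(ct,268,200,40,60,5),crop(cs,250,230,40,60,5))
off(.6388,.1098,.0675)
for n in("scene","top"): print(n,[(np.round(b["extent"]).tolist(),round(b["confidence"],2)) for b in boxes_of(n,"cup_high")],[(np.round(b["extent"]).tolist(),round(b["confidence"],2)) for b in boxes_of(n,"tamper")],[(np.round(b["extent"]).tolist(),round(b["confidence"],2)) for b in boxes_of(n,"funnel")])
E
```

```text
pos [0.6391 0.1097 0.0959] rpy [ 1.7997e+02 -6.0000e-02  1.9700e+01] w 0.064 off [-0.0003 -0.0002  0.0284] len 0.028
scene [] [] [([238.0, 209.0, 260.0, 233.0], 0.92), ([225.0, 230.0, 279.0, 290.0], 0.64)]
top [([359.0, 177.0, 387.0, 206.0], 0.62)] [([454.0, 234.0, 488.0, 262.0], 0.71), ([450.0, 291.0, 476.0, 314.0], 0.59)] [([256.0, 190.0, 286.0, 213.0], 0.73), ([373.0, 302.0, 404.0, 328.0], 0.63)]
```

View pics/p6.png

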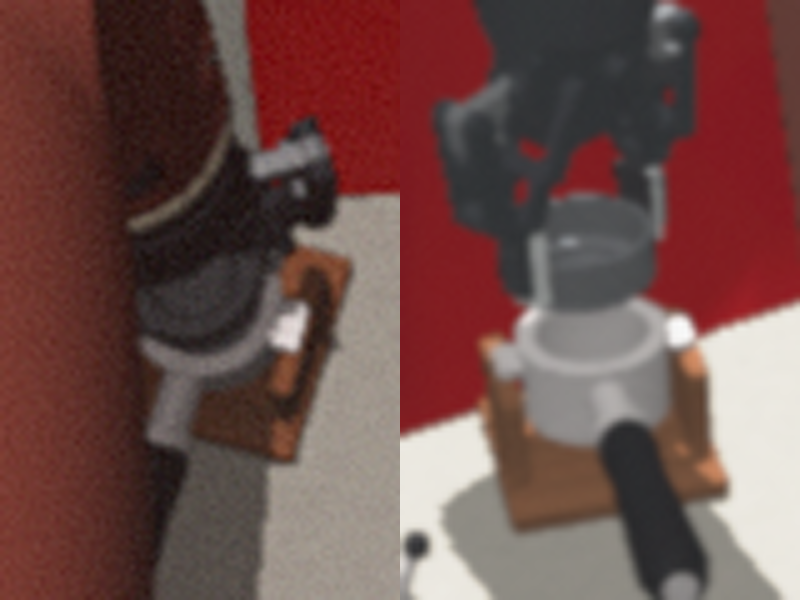

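The funnel hangs straight above the basket: in the scene crop the funnel centre is at x≈600 and the basket centre at x≈592, with the fingertips just above the shoulder. I lower it.

send_rows(
  motion=[
    {"rot": [0,0,0],"offset": [0,0,0.01],"claw": 0.4},
    {"rot": [0,0,0],"offset": [0,0,0.007],"claw": 0.4},
    {"rot": [0,0,0],"offset": [0,0,0.004],"claw": 0.4},
    {"rot": [0,0,0],"offset": [0,0,0.003],"claw": 0.4},
    {"rot": [0,0,0],"offset": [0,0,0.002],"claw": 0.4},
  ],
)

```text
t: 15.57
position: [0.6382, 0.1098, 0.0681]
tcp_rot: [-180.0, 0.1, 19.7]
contact_force: [-2.2, -0.9, 4.1]
gripper_width: 0.0641
finger_force: 44.8
```

send_rows(
  motion=[
    {"rot": [0,0,0],"offset": [0,0,0.001],"claw": 0.4},
    {"rot": [0,0,0],"offset": [0,0,0],"claw": 0.4},
    {"rot": [0,0,0],"offset": [0,0,0.001],"claw": 0.4},
    {"rot": [0,0,0],"offset": [0,0,0],"claw": 0.4},
    {"rot": [0,0,0],"offset": [0,0,0],"claw": 0.4},
  ],
)

```text
t: 15.98
position: [0.639, 0.1098, 0.068]
tcp_rot: [180.0, -0.1, 19.7]
contact_force: [-3.2, -0.5, 5.6]
gripper_width: 0.0644
finger_force: 44.7
```

send_rows(
  motion=[
    {"rot": [0,0,0],"offset": [0,0,0],"claw": 0.75},
    {"rot": [0,0,0],"offset": [0,0,0],"claw": 0.85},
    {"rot": [0,0,0],"offset": [0,0,0],"claw": 1},
    {"rot": [0,0,0],"offset": [0,0,0],"claw": 1},
    {"rot": [0,0,0],"offset": [0,0,0],"claw": 1},
  ],
)

```text
t: 16.4
position: [0.6387, 0.1097, 0.067]
tcp_rot: [180.0, -0.0, 19.7]
contact_force: [-1.5, -0.4, -0.4]
gripper_width: 0.0853
finger_force: 0.0
```

send_rows(
  motion=[
    {"rot": [0,0,0],"offset": [0,0,-0.015],"claw": 1},
    {"rot": [0,0,0],"offset": [0,0,-0.02],"claw": 1},
    {"rot": [0,0,0],"offset": [0,0,-0.03],"claw": 1},
    {"rot": [0,0,0],"offset": [0,0,-0.02],"claw": 1},
    {"rot": [0,0,0],"offset": [0,0,0],"claw": 1},
  ],
)

```text
t: 16.82
position: [0.6411, 0.1097, 0.1575]
tcp_rot: [179.8, -0.4, 19.7]
contact_force: [1.2, -0.6, 1.5]
gripper_width: 0.0853
finger_force: 0.0
```

```bash
python3 - <<'E'
from h import *
off(.6465,-.1105,.153,n=10)
E
```

```text
pos [0.6411 0.1097 0.1575] rpy [179.84  -0.39  19.7 ] w 0.0853 off [-0.0069  0.0209  0.0005] len 0.22
```

send_rows(
  motion=[
    {"rot": [0,0,0],"offset": [-0.0068,0.021,0],"claw": 1},
    {"rot": [0,0,0],"offset": [-0.0068,0.021,0],"claw": 1},
    {"rot": [0,0,0],"offset": [-0.0068,0.021,0],"claw": 1},
    {"rot": [0,0,0],"offset": [-0.0068,0.021,0],"claw": 1},
    {"rot": [0,0,0],"offset": [-0.0068,0.021,0],"claw": 1},
  ],
)

```text
t: 17.23
position: [0.6418, -0.0015, 0.1514]
tcp_rot: [-180.0, 0.0, 19.7]
contact_force: [-0.8, 0.1, -0.3]
gripper_width: 0.0852
finger_force: 0.0
```

send_rows(
  motion=[
    {"rot": [0,0,0],"offset": [-0.0068,0.021,0],"claw": 1},
    {"rot": [0,0,0],"offset": [-0.0068,0.021,0],"claw": 1},
    {"rot": [0,0,0],"offset": [-0.0068,0.021,0],"claw": 1},
    {"rot": [0,0,0],"offset": [-0.0068,0.021,0],"claw": 1},
    {"rot": [0,0,0],"offset": [-0.0068,0.021,0],"claw": 1},
  ],
)

```text
t: 17.65
position: [0.6452, -0.1119, 0.1514]
tcp_rot: [-180.0, 0.0, 19.7]
contact_force: [0.3, 0.6, 0.3]
gripper_width: 0.0853
finger_force: 0.0
```

send_rows(
  motion=[
    {"rot": [0,0,-0.12],"offset": [0,0,0],"claw": 1},
    {"rot": [0,0,-0.12],"offset": [0,0,0],"claw": 1},
    {"rot": [0,0,-0.12],"offset": [0,0,0],"claw": 1},
    {"rot": [0,0,-0.12],"offset": [0,0,0],"claw": 1},
    {"rot": [0,0,-0.12],"offset": [0,0,0],"claw": 1},
  ],
)

```text
t: 18.07
position: [0.6453, -0.111, 0.1514]
tcp_rot: [-180.0, 0.0, 54.4]
contact_force: [0.3, 0.0, -0.2]
gripper_width: 0.0854
finger_force: 0.0
```

send_rows(
  motion=[
    {"rot": [0,0,-0.12],"offset": [0,0,0],"claw": 1},
    {"rot": [0,0,-0.12],"offset": [0,0,0],"claw": 1},
    {"rot": [0,0,-0.12],"offset": [0,0,0],"claw": 1},
    {"rot": [0,0,-0.12],"offset": [0,0,0],"claw": 1},
    {"rot": [0,0,-0.12],"offset": [0,0,0],"claw": 1},
  ],
)

```text
t: 18.48
position: [0.6453, -0.1108, 0.1513]
tcp_rot: [-180.0, -0.0, 88.8]
contact_force: [0.1, 0.9, 0.5]
gripper_width: 0.085
finger_force: 0.0
```

send_rows(
  motion=[
    {"rot": [0,0,-0.12],"offset": [0,0,0],"claw": 1},
    {"rot": [0,0,-0.12],"offset": [0,0,0],"claw": 1},
    {"rot": [0,0,-0.12],"offset": [0,0,0],"claw": 1},
    {"rot": [0,0,-0.12],"offset": [0,0,0],"claw": 1},
    {"rot": [0,0,-0.12],"offset": [0,0,0],"claw": 1},
  ],
)

```text
t: 18.9
position: [0.6453, -0.1108, 0.1514]
tcp_rot: [-180.0, -0.0, 123.2]
contact_force: [0.2, 0.3, -0.1]
gripper_width: 0.0852
finger_force: 0.0
```

send_rows(
  motion=[
    {"rot": [0,0,-0.12],"offset": [0,0,0],"claw": 1},
    {"rot": [0,0,-0.12],"offset": [0,0,0],"claw": 1},
    {"rot": [0,0,0],"offset": [0,0,0],"claw": 1},
    {"rot": [0,0,0],"offset": [0,0,0],"claw": 1},
    {"rot": [0,0,0],"offset": [0,0,0],"claw": 1},
  ],
)

```text
t: 19.32
position: [0.6454, -0.1109, 0.1517]
tcp_rot: [-180.0, -0.0, 136.3]
contact_force: [0.7, -0.1, -0.3]
gripper_width: 0.0855
finger_force: 0.0
```

```bash
python3 - <<'E'
from h import *
off(.6465,-.1105,.075)
cs=camera("scene"); pair("p7",crop(cs,250,235,40,60,5),crop(cs,326,200,40,60,5)); print(observe()["qpos"].round(1))
E
```

```text
pos [ 0.6454 -0.1109  0.1517] rpy [-1.7999e+02 -1.0000e-02  1.3635e+02] w 0.0855 off [-0.0006  0.0011  0.0767] len 0.077
[-21.2  15.5   8.   82.5  -0.   22.4]
```

View pics/p7.png

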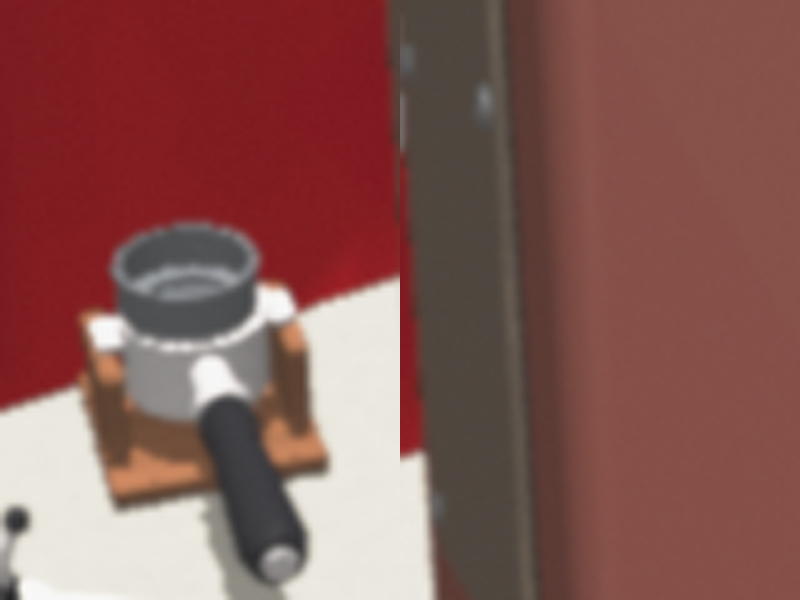

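The funnel sits level in the basket, with its shoulder on the rim. Next is the upper cup.

send_rows(
  motion=[
    {"rot": [0,0,-0.01],"offset": [-0.0006,0.0011,0.015],"claw": 1},
    {"rot": [0,0,0],"offset": [0,0,0.02],"claw": 1},
    {"rot": [0,0,0],"offset": [0,0,0.02],"claw": 1},
    {"rot": [0,0,0],"offset": [0,0,0.015],"claw": 1},
    {"rot": [0,0,0],"offset": [0,0,0.005],"claw": 1},
  ],
)

```text
t: 19.78
position: [0.6451, -0.1099, 0.074]
tcp_rot: [-179.9, -0.2, 137.0]
contact_force: [-0.6, 0.4, 0.0]
gripper_width: 0.0854
finger_force: 0.0
```

send_rows(
  motion=[
    {"rot": [0,0,0],"offset": [0,0,0],"claw": 1},
    {"rot": [0,0,0],"offset": [0,0,0],"claw": 0.9},
    {"rot": [0,0,0],"offset": [0,0,0],"claw": 0.85},
    {"rot": [0,0,0],"offset": [0,0,0],"claw": 0.8},
    {"rot": [0,0,0],"offset": [0,0,0],"claw": 0.75},
  ],
)

```text
t: 20.2
position: [0.6473, -0.1107, 0.0782]
tcp_rot: [180.0, 0.1, 137.1]
contact_force: [0.4, -0.4, -0.1]
gripper_width: 0.0642
finger_force: 0.0
```

send_rows(
  motion=[
    {"rot": [0,0,0],"offset": [0,0,0],"claw": 0.7},
    {"rot": [0,0,0],"offset": [0,0,0],"claw": 0.6},
    {"rot": [0,0,0],"offset": [0,0,0],"claw": 0.5},
    {"rot": [0,0,0],"offset": [0,0,0],"claw": 0.4},
    {"rot": [0,0,0],"offset": [0,0,0],"claw": 0.4},
  ],
)

```text
t: 20.62
position: [0.6473, -0.1107, 0.0784]
tcp_rot: [180.0, 0.1, 137.2]
contact_force: [-0.7, 0.0, 4.4]
gripper_width: 0.0596
finger_force: 41.8
```

send_rows(
  motion=[
    {"rot": [0,0,0],"offset": [0,0,0],"claw": 0.4},
    {"rot": [0,0,0],"offset": [0,0,0],"claw": 0.4},
    {"rot": [0,0,0],"offset": [0,0,0],"claw": 0.4},
    {"rot": [0,0,0],"offset": [0,0,0],"claw": 0.4},
    {"rot": [0,0,0],"offset": [0,0,0],"claw": 0.4},
  ],
)

```text
t: 21.03
position: [0.6473, -0.1107, 0.0784]
tcp_rot: [180.0, 0.1, 137.1]
contact_force: [-1.0, 0.7, 4.9]
gripper_width: 0.0597
finger_force: 41.8
```

send_rows(
  motion=[
    {"rot": [0,0,0],"offset": [0,0,-0.005],"claw": 0.4},
    {"rot": [0,0,0],"offset": [0,0,-0.01],"claw": 0.4},
    {"rot": [0,0,0],"offset": [0,0,-0.015],"claw": 0.4},
    {"rot": [0,0,0],"offset": [0,0,-0.02],"claw": 0.4},
    {"rot": [0,0,0],"offset": [0,0,-0.02],"claw": 0.4},
  ],
)

```text
t: 21.45
position: [0.6462, -0.1103, 0.148]
tcp_rot: [-180.0, -0.1, 137.2]
contact_force: [-0.3, -0.4, -1.7]
gripper_width: 0.0592
finger_force: 43.5
```

send_rows(
  motion=[
    {"rot": [0,0,0],"offset": [0,0,-0.025],"claw": 0.4},
    {"rot": [0,0,0],"offset": [0,0,-0.025],"claw": 0.4},
    {"rot": [0,0,0],"offset": [0,0,-0.025],"claw": 0.4},
    {"rot": [0,0,0],"offset": [0,0,-0.01],"claw": 0.4},
    {"rot": [0,0,0],"offset": [0,0,0],"claw": 0.4},
  ],
)

```text
t: 21.87
position: [0.6478, -0.111, 0.2356]
tcp_rot: [179.9, 0.3, 137.1]
contact_force: [-0.2, -0.1, -2.0]
gripper_width: 0.0594
finger_force: 43.5
```

```bash
python3 - <<'E'
from h import *
off(.4203,.3207,.233,psi=137,n=15)
ct=camera("top");save(ct,"top8")
for k in("cup_high","tamper","funnel"):print(k,[(np.round(b["extent"]).tolist(),round(b["confidence"],2)) for b in boxes_of("top",k)])
E
```

```text
pos [ 0.6478 -0.111   0.2356] rpy [179.9    0.27 137.15] w 0.0594 off [0.0307 0.0107 0.0002] len 0.488
cup_high []
tamper [([457.0, 232.0, 488.0, 260.0], 0.86), ([450.0, 293.0, 475.0, 314.0], 0.71)]
funnel [([250.0, 181.0, 281.0, 214.0], 0.8)]
```

View pics/top8.png

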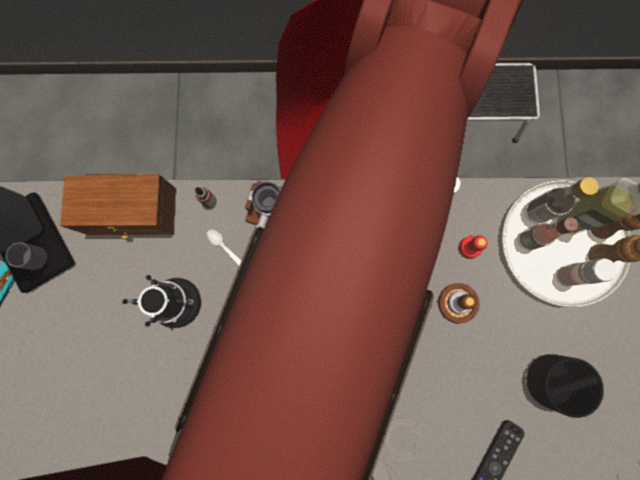

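The tamper stands in its recess at (460,302) and the funnel in the basket at (265,197). I carry the cup to the dispenser.

send_rows(
  motion=[
    {"rot": [0,0,0],"offset": [0.0307,0.0107,0],"claw": 0.4},
    {"rot": [0,0,0],"offset": [0.0307,0.0107,0],"claw": 0.4},
    {"rot": [0,0,0],"offset": [0.0307,0.0107,0],"claw": 0.4},
    {"rot": [0,0,0],"offset": [0.0307,0.0107,0],"claw": 0.4},
    {"rot": [0,0,0],"offset": [0.0307,0.0107,0],"claw": 0.4},
  ],
)

```text
t: 22.48
position: [0.5688, 0.0344, 0.2301]
tcp_rot: [-179.9, -0.1, 137.1]
contact_force: [0.1, 0.9, -2.0]
gripper_width: 0.0595
finger_force: 43.6
```

send_rows(
  motion=[
    {"rot": [0,0,0],"offset": [0.0307,0.0107,0],"claw": 0.4},
    {"rot": [0,0,0],"offset": [0.0307,0.0107,0],"claw": 0.4},
    {"rot": [0,0,0],"offset": [0.0307,0.0107,0],"claw": 0.4},
    {"rot": [0,0,0],"offset": [0.0307,0.0107,0],"claw": 0.4},
    {"rot": [0,0,0],"offset": [0.0307,0.0107,0],"claw": 0.4},
  ],
)

```text
t: 22.9
position: [0.4926, 0.1779, 0.2303]
tcp_rot: [-179.9, -0.1, 137.1]
contact_force: [0.4, 0.1, -2.3]
gripper_width: 0.0596
finger_force: 43.6
```

send_rows(
  motion=[
    {"rot": [0,0,0],"offset": [0.0307,0.0107,0],"claw": 0.4},
    {"rot": [0,0,0],"offset": [0.0307,0.0107,0],"claw": 0.4},
    {"rot": [0,0,0],"offset": [0.0307,0.0107,0],"claw": 0.4},
    {"rot": [0,0,0],"offset": [0.0307,0.0107,0],"claw": 0.4},
    {"rot": [0,0,0],"offset": [0.0307,0.0107,0],"claw": 0.4},
  ],
)

```text
t: 23.32
position: [0.4165, 0.3213, 0.2304]
tcp_rot: [-179.9, -0.0, 137.2]
contact_force: [0.6, -1.0, -1.5]
gripper_width: 0.0595
finger_force: 43.6
```

send_rows(
  motion=[
    {"rot": [0,0,0],"offset": [0,0,0],"claw": 0.4},
    {"rot": [0,0,0],"offset": [0,0,0],"claw": 0.4},
    {"rot": [0,0,0],"offset": [0,0,0],"claw": 0.4},
    {"rot": [0,0,0],"offset": [0,0,0],"claw": 0.4},
    {"rot": [0,0,0],"offset": [0,0,0],"claw": 0.4},
  ],
)

```text
t: 23.73
position: [0.4186, 0.3194, 0.2316]
tcp_rot: [-180.0, -0.0, 137.1]
contact_force: [0.7, -0.4, -0.9]
gripper_width: 0.0592
finger_force: 43.7
```

```bash
python3 - <<'E'
from h import *
off(.4203,.3207,.166,psi=137)
cs,ct=camera("scene"),camera("top")
pair("p9",crop(ct,160,295,40,60,5),crop(cs,195,300,40,60,5))
c=sil("top","cup_high",373,198)
if c is not None: print("cup_low top",fit([(ct,c)],[(a,b+.005) for a,b in CUP[2:]],[.6465,-.1105]))
for n in("top","scene"):print([(np.round(b["extent"]).tolist(),round(b["confidence"],2)) for b in boxes_of(n,"cup_high")])
E
```

```text
pos [0.4186 0.3194 0.2316] rpy [-179.96   -0.    137.06] w 0.0592 off [-0.0004  0.0021  0.0656] len 0.066
[([117.0, 280.0, 152.0, 305.0], 0.92)]
[([160.0, 221.0, 205.0, 273.0], 0.74)]
```

View pics/p9.png

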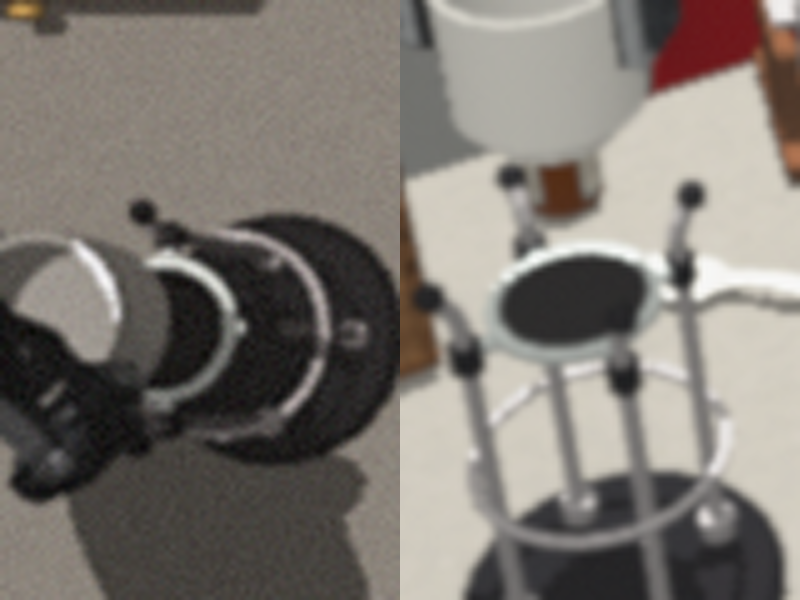

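The cup hangs coaxial above the plate: in the scene crop the cup is at x≈545 and the plate at x≈575, which fits the perspective lean. I lower it between the rods.

send_rows(
  motion=[
    {"rot": [0,0,0],"offset": [-0.0004,0.002,0.015],"claw": 0.4},
    {"rot": [0,0,0],"offset": [0,0,0.015],"claw": 0.4},
    {"rot": [0,0,0],"offset": [0,0,0.015],"claw": 0.4},
    {"rot": [0,0,0],"offset": [0,0,0.01],"claw": 0.4},
    {"rot": [0,0,0],"offset": [0,0,0],"claw": 0.4},
  ],
)

```text
t: 24.4
position: [0.4188, 0.321, 0.1748]
tcp_rot: [-179.8, -0.1, 137.1]
contact_force: [0.0, -0.6, -1.4]
gripper_width: 0.0594
finger_force: 43.7
```

send_rows(
  motion=[
    {"rot": [0,0,0],"offset": [0,0,0.008],"claw": 0.4},
    {"rot": [0,0,0],"offset": [0,0,0.006],"claw": 0.4},
    {"rot": [0,0,0],"offset": [0,0,0.006],"claw": 0.4},
    {"rot": [0,0,0],"offset": [0,0,0.006],"claw": 0.4},
    {"rot": [0,0,0],"offset": [0,0,0],"claw": 0.4},
  ],
)

```text
t: 24.82
position: [0.4194, 0.3214, 0.1499]
tcp_rot: [-179.9, -0.0, 137.2]
contact_force: [0.4, 0.2, -1.4]
gripper_width: 0.0598
finger_force: 43.8
```

send_rows(
  motion=[
    {"rot": [0,0,0],"offset": [0,0,0.005],"claw": 0.4},
    {"rot": [0,0,0],"offset": [0,0,0.005],"claw": 0.4},
    {"rot": [0,0,0],"offset": [0,0,0.005],"claw": 0.4},
    {"rot": [0,0,0],"offset": [0,0,0.003],"claw": 0.4},
    {"rot": [0,0,0],"offset": [0,0,0],"claw": 0.4},
  ],
)

```text
t: 25.23
position: [0.4195, 0.3214, 0.1322]
tcp_rot: [-180.0, -0.0, 137.2]
contact_force: [0.6, -0.2, -0.6]
gripper_width: 0.0593
finger_force: 43.8
```

send_rows(
  motion=[
    {"rot": [0,0,0],"offset": [0,0,0],"claw": 0.4},
    {"rot": [0,0,0],"offset": [0,0,0],"claw": 0.68},
    {"rot": [0,0,0],"offset": [0,0,0],"claw": 0.75},
    {"rot": [0,0,0],"offset": [0,0,0],"claw": 0.8},
    {"rot": [0,0,0],"offset": [0,0,0],"claw": 0.9},
  ],
)

```text
t: 25.65
position: [0.42, 0.3216, 0.1333]
tcp_rot: [180.0, 0.0, 137.2]
contact_force: [-0.7, -0.4, -1.3]
gripper_width: 0.0767
finger_force: 0.0
```

send_rows(
  motion=[
    {"rot": [0,0,0],"offset": [0,0,0],"claw": 0.9},
    {"rot": [0,0,0],"offset": [0,0,0],"claw": 0.9},
    {"rot": [0,0,0],"offset": [0,0,0],"claw": 0.9},
    {"rot": [0,0,0],"offset": [0,0,-0.01],"claw": 0.9},
    {"rot": [0,0,0],"offset": [0,0,-0.02],"claw": 0.9},
  ],
)

```text
t: 26.07
position: [0.4185, 0.321, 0.1616]
tcp_rot: [-179.8, -0.1, 137.2]
contact_force: [-0.4, 0.5, 0.8]
gripper_width: 0.0769
finger_force: 0.0
```

send_rows(
  motion=[
    {"rot": [0,0,0],"offset": [0,0,-0.02],"claw": 0.9},
    {"rot": [0,0,0],"offset": [0,0,-0.02],"claw": 1},
    {"rot": [0,0,0],"offset": [0,0,-0.02],"claw": 1},
    {"rot": [0,0,0],"offset": [0,0,0],"claw": 1},
    {"rot": [0,0,0],"offset": [0,0,0],"claw": 1},
  ],
)

```text
t: 26.48
position: [0.4205, 0.3219, 0.2248]
tcp_rot: [179.9, 0.1, 137.2]
contact_force: [-0.0, 0.7, -1.2]
gripper_width: 0.0853
finger_force: 0.0
```

```bash
python3 - <<'E'
from h import *
off(.6465,-.1105,.22,psi=137,n=15)
cs,ct=camera("scene"),camera("top")
pair("p10",crop(ct,160,295,40,60,5),crop(cs,195,310,40,60,5))
c=[s for s in silhouettes("top","cup_high") if s["extent"][0]>330]
for s in c: print(np.round(s["extent"]),s["confidence"],fit([(ct,s["pixels"].astype(np.float32))],[(a,b+.005) for a,b in CUP[2:]],[.6465,-.1105]))
print([(np.round(b["extent"]).tolist(),round(b["confidence"],2)) for b in boxes_of("scene","cup_high")])
E
```

```text
pos [0.4205 0.3219 0.2248] rpy [1.7986e+02 7.0000e-02 1.3715e+02] w 0.0853 off [-0.0307 -0.0108  0.0003] len 0.488
[([172.0, 283.0, 211.0, 333.0], 0.81)]
```

View pics/p10.png

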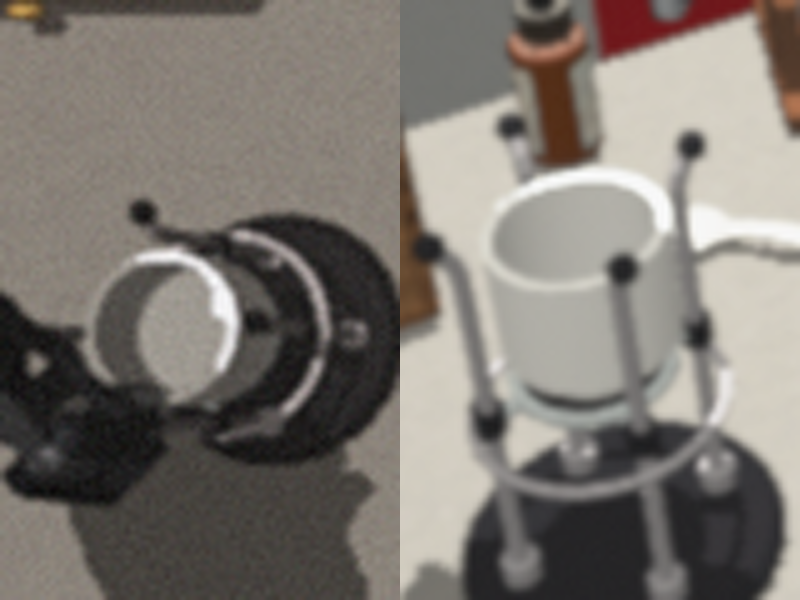

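Cup one has sunk upright between the rods and is centred, in the scene crop at (585,260). Next I check where cup_low stands on the mat.

```bash
python3 - <<'E'
from h import *
ct=camera("top");save(ct,"top11")
print(projn(ct,np.array([[.6465,-.1105,.061],[.6465,-.1105,.005]])))
print([(np.round(b["extent"]).tolist(),round(b["confidence"],2)) for b in boxes_of("top","cup_low")])
pair("p11",crop(ct,368,205,40,40,8))
E
```

```text
[[369.83945072 196.08308509]
 [367.43519886 202.5482322 ]]
[([357.0, 184.0, 388.0, 213.0], 0.55)]
```

View pics/p11.png

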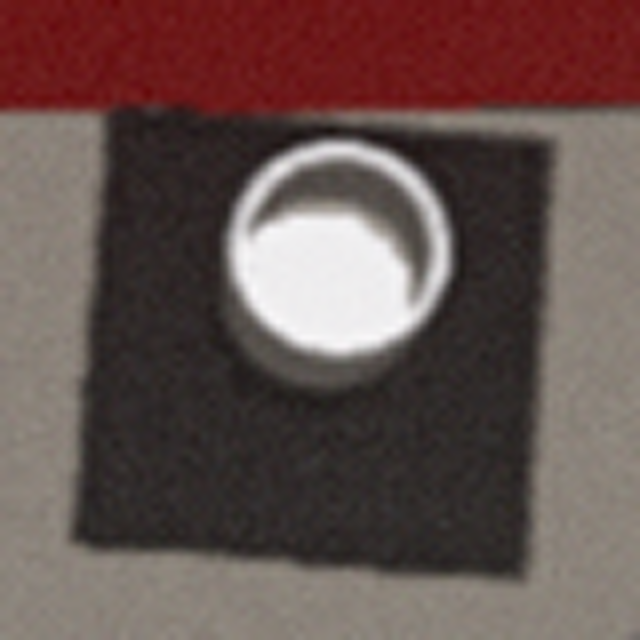

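The cup_low rim centre at (370.2,195.7) matches the predicted (369.8,196.1), so cup_low is where I expected. I go back for it.

send_rows(
  motion=[
    {"rot": [0,0,0],"offset": [-0.0307,-0.0108,0],"claw": 1},
    {"rot": [0,0,0],"offset": [-0.0307,-0.0108,0],"claw": 1},
    {"rot": [0,0,0],"offset": [-0.0307,-0.0108,0],"claw": 1},
    {"rot": [0,0,0],"offset": [-0.0307,-0.0108,0],"claw": 1},
    {"rot": [0,0,0],"offset": [-0.0307,-0.0108,0],"claw": 1},
  ],
)

```text
t: 27.2
position: [0.4958, 0.1762, 0.2226]
tcp_rot: [-180.0, -0.0, 137.2]
contact_force: [1.3, 0.2, 0.2]
gripper_width: 0.085
finger_force: 0.0
```

send_rows(
  motion=[
    {"rot": [0,0,0],"offset": [-0.0307,-0.0108,0],"claw": 1},
    {"rot": [0,0,0],"offset": [-0.0307,-0.0108,0],"claw": 1},
    {"rot": [0,0,0],"offset": [-0.0307,-0.0108,0],"claw": 1},
    {"rot": [0,0,0],"offset": [-0.0307,-0.0108,0],"claw": 1},
    {"rot": [0,0,0],"offset": [-0.0307,-0.0108,0],"claw": 1},
  ],
)

```text
t: 27.62
position: [0.5717, 0.032, 0.2225]
tcp_rot: [-180.0, -0.0, 137.1]
contact_force: [-0.2, -0.1, 1.1]
gripper_width: 0.0857
finger_force: 0.0
```

send_rows(
  motion=[
    {"rot": [0,0,0],"offset": [-0.0307,-0.0108,0],"claw": 1},
    {"rot": [0,0,0],"offset": [-0.0307,-0.0108,0],"claw": 1},
    {"rot": [0,0,0],"offset": [-0.0307,-0.0108,0],"claw": 1},
    {"rot": [0,0,0],"offset": [-0.0307,-0.0108,0],"claw": 1},
    {"rot": [0,0,0],"offset": [-0.0307,-0.0108,0],"claw": 1},
  ],
)

```text
t: 28.03
position: [0.6475, -0.1119, 0.2224]
tcp_rot: [-180.0, -0.0, 137.1]
contact_force: [0.3, 1.4, 0.6]
gripper_width: 0.0856
finger_force: 0.0
```

send_rows(
  motion=[
    {"rot": [0,0,0],"offset": [0,0,0.02],"claw": 1},
    {"rot": [0,0,0],"offset": [0,0,0.03],"claw": 1},
    {"rot": [0,0,0],"offset": [0,0,0.03],"claw": 1},
    {"rot": [0,0,0],"offset": [0,0,0.02],"claw": 1},
    {"rot": [0,0,0],"offset": [0,0,0],"claw": 1},
  ],
)

```text
t: 28.45
position: [0.6442, -0.1093, 0.1169]
tcp_rot: [-179.8, -0.5, 137.1]
contact_force: [-0.5, 0.2, -1.0]
gripper_width: 0.0853
finger_force: 0.0
```

send_rows(
  motion=[
    {"rot": [0,0,0],"offset": [0,0,0],"claw": 1},
    {"rot": [0,0,0],"offset": [0,0,0],"claw": 1},
    {"rot": [0,0,0],"offset": [0,0,0],"claw": 1},
    {"rot": [0,0,0],"offset": [0,0,0],"claw": 1},
    {"rot": [0,0,0],"offset": [0,0,0],"claw": 1},
  ],
)

```text
t: 28.87
position: [0.648, -0.1106, 0.1245]
tcp_rot: [180.0, 0.1, 137.2]
contact_force: [0.1, -1.1, -0.6]
gripper_width: 0.0854
finger_force: 0.0
```

```bash
python3 - <<'E'
from h import *
off(.6467,-.1108,.0315,psi=137)
E
```

```text
pos [ 0.648  -0.1106  0.1245] rpy [1.7996e+02 1.1000e-01 1.3716e+02] w 0.0854 off [ 0.0008 -0.001   0.093 ] len 0.093
```

send_rows(
  motion=[
    {"rot": [0,0,0],"offset": [0.0006,-0.0008,0.02],"claw": 1},
    {"rot": [0,0,0],"offset": [0,0,0.02],"claw": 1},
    {"rot": [0,0,0],"offset": [0,0,0.018],"claw": 1},
    {"rot": [0,0,0],"offset": [0,0,0.014],"claw": 1},
    {"rot": [0,0,0],"offset": [0,0,0.01],"claw": 1},
  ],
)

```text
t: 29.28
position: [0.6459, -0.1104, 0.0398]
tcp_rot: [-180.0, -0.0, 137.2]
contact_force: [-0.0, -0.8, -0.4]
gripper_width: 0.0854
finger_force: 0.0
```

send_rows(
  motion=[
    {"rot": [0,0,0],"offset": [0,0,0.006],"claw": 1},
    {"rot": [0,0,0],"offset": [0,0,0.003],"claw": 1},
    {"rot": [0,0,0],"offset": [0,0,0],"claw": 1},
    {"rot": [0,0,0],"offset": [0,0,0],"claw": 1},
    {"rot": [0,0,0],"offset": [0,0,0],"claw": 0.85},
  ],
)

```text
t: 29.7
position: [0.647, -0.1108, 0.0332]
tcp_rot: [180.0, 0.1, 137.2]
contact_force: [0.4, -0.6, 0.6]
gripper_width: 0.0758
finger_force: 0.0
```

send_rows(
  motion=[
    {"rot": [0,0,0],"offset": [0,0,0],"claw": 0.8},
    {"rot": [0,0,0],"offset": [0,0,0],"claw": 0.75},
    {"rot": [0,0,0],"offset": [0,0,0],"claw": 0.7},
    {"rot": [0,0,0],"offset": [0,0,0],"claw": 0.6},
    {"rot": [0,0,0],"offset": [0,0,0],"claw": 0.5},
  ],
)

```text
t: 30.12
position: [0.6468, -0.1107, 0.0331]
tcp_rot: [180.0, 0.1, 137.2]
contact_force: [-1.2, 0.4, 5.3]
gripper_width: 0.0588
finger_force: 43.5
```

send_rows(
  motion=[
    {"rot": [0,0,0],"offset": [0,0,0],"claw": 0.4},
    {"rot": [0,0,0],"offset": [0,0,0],"claw": 0.4},
    {"rot": [0,0,0],"offset": [0,0,0],"claw": 0.4},
    {"rot": [0,0,0],"offset": [0,0,0],"claw": 0.4},
    {"rot": [0,0,0],"offset": [0,0,0],"claw": 0.4},
  ],
)

```text
t: 30.53
position: [0.6468, -0.1107, 0.0331]
tcp_rot: [180.0, 0.1, 137.2]
contact_force: [-1.1, 0.9, 5.7]
gripper_width: 0.0587
finger_force: 43.5
```

send_rows(
  motion=[
    {"rot": [0,0,0],"offset": [0,0,-0.008],"claw": 0.4},
    {"rot": [0,0,0],"offset": [0,0,-0.015],"claw": 0.4},
    {"rot": [0,0,0],"offset": [0,0,-0.025],"claw": 0.4},
    {"rot": [0,0,0],"offset": [0,0,-0.025],"claw": 0.4},
    {"rot": [0,0,0],"offset": [0,0,-0.025],"claw": 0.4},
  ],
)

```text
t: 30.95
position: [0.6457, -0.1104, 0.131]
tcp_rot: [-180.0, -0.1, 137.2]
contact_force: [0.7, 0.3, -1.5]
gripper_width: 0.0588
finger_force: 43.5
```

send_rows(
  motion=[
    {"rot": [0,0,0],"offset": [0,0,-0.025],"claw": 0.4},
    {"rot": [0,0,0],"offset": [0,0,-0.025],"claw": 0.4},
    {"rot": [0,0,0],"offset": [0,0,-0.025],"claw": 0.4},
    {"rot": [0,0,0],"offset": [0,0,-0.018],"claw": 0.4},
    {"rot": [0,0,0],"offset": [0,0,-0.01],"claw": 0.4},
  ],
)

```text
t: 31.37
position: [0.6468, -0.1108, 0.2362]
tcp_rot: [179.9, 0.2, 137.2]
contact_force: [0.3, 0.2, -2.2]
gripper_width: 0.0584
finger_force: 43.5
```

send_rows(
  motion=[
    {"rot": [0,0,0],"offset": [0.0307,0.0107,0],"claw": 0.4},
    {"rot": [0,0,0],"offset": [0.0307,0.0107,0],"claw": 0.4},
    {"rot": [0,0,0],"offset": [0.0307,0.0107,0],"claw": 0.4},
    {"rot": [0,0,0],"offset": [0.0307,0.0107,0],"claw": 0.4},
    {"rot": [0,0,0],"offset": [0.0307,0.0107,0],"claw": 0.4},
  ],
)

```text
t: 31.78
position: [0.5688, 0.0342, 0.2323]
tcp_rot: [-180.0, -0.1, 137.1]
contact_force: [-0.3, 0.8, -0.6]
gripper_width: 0.0588
finger_force: 43.5
```

send_rows(
  motion=[
    {"rot": [0,0,0],"offset": [0.0307,0.0107,0],"claw": 0.4},
    {"rot": [0,0,0],"offset": [0.0307,0.0107,0],"claw": 0.4},
    {"rot": [0,0,0],"offset": [0.0307,0.0107,0],"claw": 0.4},
    {"rot": [0,0,0],"offset": [0.0307,0.0107,0],"claw": 0.4},
    {"rot": [0,0,0],"offset": [0.0307,0.0107,0],"claw": 0.4},
  ],
)

```text
t: 32.2
position: [0.4926, 0.1778, 0.2325]
tcp_rot: [-180.0, -0.0, 137.1]
contact_force: [0.5, 0.6, -1.2]
gripper_width: 0.0586
finger_force: 43.5
```

send_rows(
  motion=[
    {"rot": [0,0,0],"offset": [0.0307,0.0107,0],"claw": 0.4},
    {"rot": [0,0,0],"offset": [0.0307,0.0107,0],"claw": 0.4},
    {"rot": [0,0,0],"offset": [0.0307,0.0107,0],"claw": 0.4},
    {"rot": [0,0,0],"offset": [0.0307,0.0107,0],"claw": 0.4},
    {"rot": [0,0,0],"offset": [0.0307,0.0107,0],"claw": 0.4},
  ],
)

```text
t: 32.62
position: [0.4165, 0.3214, 0.2325]
tcp_rot: [-179.9, -0.0, 137.1]
contact_force: [0.8, -1.0, -0.8]
gripper_width: 0.0588
finger_force: 43.5
```

send_rows(
  motion=[
    {"rot": [0,0,0],"offset": [0,0,0],"claw": 0.4},
    {"rot": [0,0,0],"offset": [0,0,0],"claw": 0.4},
    {"rot": [0,0,0],"offset": [0,0,0],"claw": 0.4},
    {"rot": [0,0,0],"offset": [0,0,0],"claw": 0.4},
    {"rot": [0,0,0],"offset": [0,0,0],"claw": 0.4},
  ],
)

```text
t: 33.03
position: [0.4183, 0.3194, 0.2329]
tcp_rot: [-180.0, 0.0, 137.1]
contact_force: [0.4, -0.7, -1.1]
gripper_width: 0.0589
finger_force: 43.6
```

```bash
python3 - <<'E'
from h import *
off(.4203,.3207,.168,psi=137)
cs,ct=camera("scene"),camera("top")
pair("p12",crop(ct,160,295,40,60,5),crop(cs,195,300,40,60,5))
E
```

```text
pos [0.4183 0.3194 0.2329] rpy [-1.7998e+02  1.0000e-02  1.3707e+02] w 0.0589 off [-0.0006  0.0023  0.0649] len 0.065
```

View pics/p12.png

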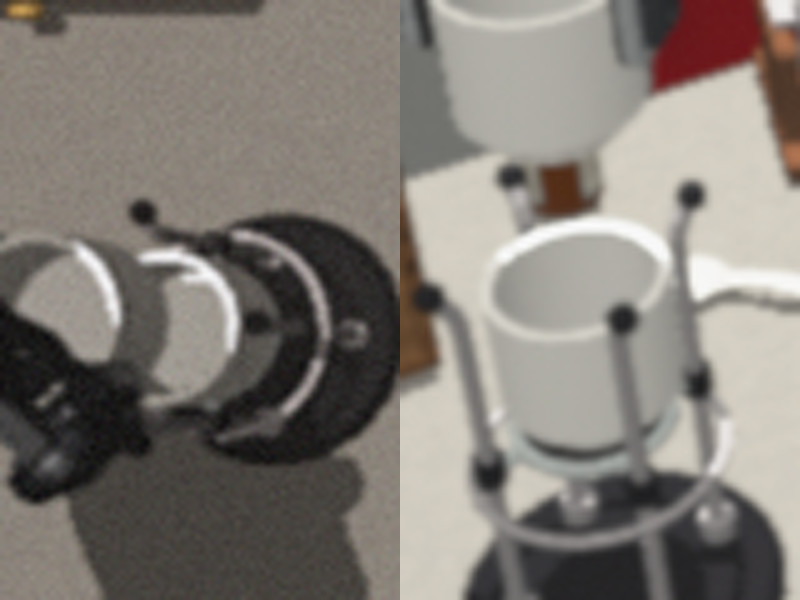

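The second cup hangs over the first in the same relation as before, and the first cup's rim is centred in the scene crop at (580,280). I lower it with the same offsets.

send_rows(
  motion=[
    {"rot": [0,0,0],"offset": [-0.0005,0.002,0.015],"claw": 0.4},
    {"rot": [0,0,0],"offset": [0,0,0.015],"claw": 0.4},
    {"rot": [0,0,0],"offset": [0,0,0.012],"claw": 0.4},
    {"rot": [0,0,0],"offset": [0,0,0.007],"claw": 0.4},
    {"rot": [0,0,0],"offset": [0,0,0],"claw": 0.4},
  ],
)

```text
t: 33.55
position: [0.4188, 0.3208, 0.1822]
tcp_rot: [-179.9, -0.1, 137.1]
contact_force: [-0.5, 0.0, -1.6]
gripper_width: 0.0585
finger_force: 43.6
```

send_rows(
  motion=[
    {"rot": [0,0,0],"offset": [0,0,0.005],"claw": 0.4},
    {"rot": [0,0,0],"offset": [0,0,0.005],"claw": 0.4},
    {"rot": [0,0,0],"offset": [0,0,0.005],"claw": 0.4},
    {"rot": [0,0,0],"offset": [0,0,0.005],"claw": 0.4},
    {"rot": [0,0,0],"offset": [0,0,0.005],"claw": 0.4},
  ],
)

```text
t: 33.97
position: [0.4196, 0.3215, 0.1588]
tcp_rot: [180.0, 0.0, 137.2]
contact_force: [-0.0, 0.8, -0.4]
gripper_width: 0.0588
finger_force: 43.7
```

send_rows(
  motion=[
    {"rot": [0,0,0],"offset": [0,0,0.005],"claw": 0.4},
    {"rot": [0,0,0],"offset": [0,0,0.005],"claw": 0.4},
    {"rot": [0,0,0],"offset": [0,0,0.005],"claw": 0.4},
    {"rot": [0,0,0],"offset": [0,0,0.005],"claw": 0.4},
    {"rot": [0,0,0],"offset": [0,0,0],"claw": 0.4},
  ],
)

```text
t: 34.38
position: [0.419, 0.3212, 0.1378]
tcp_rot: [-179.9, -0.0, 137.2]
contact_force: [0.1, -0.0, -0.4]
gripper_width: 0.0587
finger_force: 43.7
```

```bash
python3 - <<'E'
from h import *
off(.4203,.3207,.132,psi=137)
cs,ct=camera("scene"),camera("top")
pair("p13",crop(ct,160,295,40,60,5),crop(cs,195,300,40,60,5))
E
```

```text
pos [0.419  0.3212 0.1378] rpy [-1.7992e+02 -3.0000e-02  1.3715e+02] w 0.0587 off [-0.0013  0.0005  0.0058] len 0.006
```

View pics/p13.png

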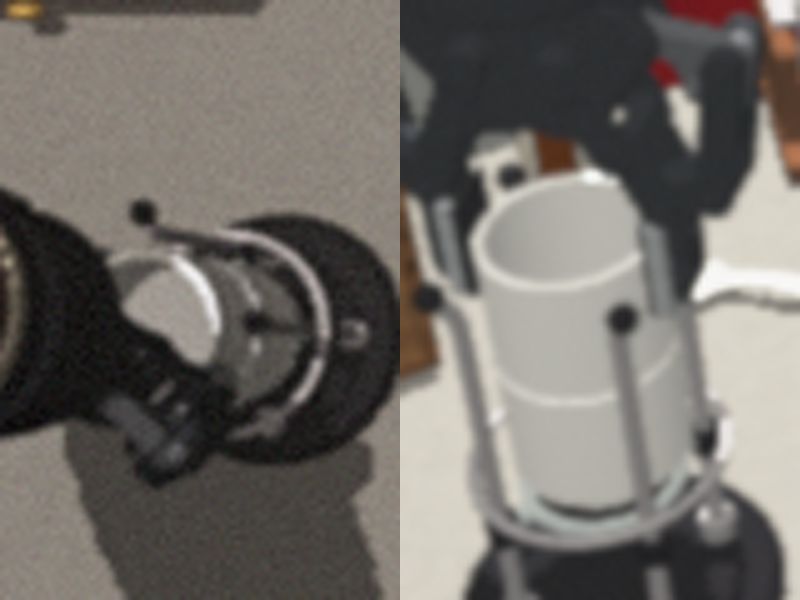

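The cups are nested and aligned (seam at scene crop y≈400), with the lift about 75 mm down. I release and rise.

send_rows(
  motion=[
    {"rot": [0,0,0],"offset": [0,0,0],"claw": 0.4},
    {"rot": [0,0,0],"offset": [0,0,0],"claw": 0.68},
    {"rot": [0,0,0],"offset": [0,0,0],"claw": 0.75},
    {"rot": [0,0,0],"offset": [0,0,0],"claw": 0.8},
    {"rot": [0,0,0],"offset": [0,0,0],"claw": 0.9},
  ],
)

```text
t: 34.9
position: [0.4197, 0.3215, 0.1393]
tcp_rot: [180.0, 0.0, 137.2]
contact_force: [0.3, -0.3, -0.6]
gripper_width: 0.0763
finger_force: 0.0
```

send_rows(
  motion=[
    {"rot": [0,0,0],"offset": [0,0,0],"claw": 0.9},
    {"rot": [0,0,0],"offset": [0,0,0],"claw": 0.9},
    {"rot": [0,0,0],"offset": [0,0,0],"claw": 0.9},
    {"rot": [0,0,0],"offset": [0,0,-0.01],"claw": 0.9},
    {"rot": [0,0,0],"offset": [0,0,-0.02],"claw": 0.9},
  ],
)

```text
t: 35.32
position: [0.4182, 0.3208, 0.1676]
tcp_rot: [-179.8, -0.1, 137.2]
contact_force: [-1.4, -1.1, 0.8]
gripper_width: 0.0771
finger_force: 0.0
```

send_rows(
  motion=[
    {"rot": [0,0,0],"offset": [0,0,-0.025],"claw": 0.9},
    {"rot": [0,0,0],"offset": [0,0,-0.025],"claw": 0.9},
    {"rot": [0,0,0],"offset": [0,0,-0.025],"claw": 1},
    {"rot": [0,0,0],"offset": [0,0,-0.015],"claw": 1},
    {"rot": [0,0,0],"offset": [0,0,0],"claw": 1},
  ],
)

```text
t: 35.73
position: [0.4208, 0.322, 0.2638]
tcp_rot: [179.7, 0.1, 137.2]
contact_force: [0.2, 0.0, 0.5]
gripper_width: 0.0856
finger_force: 0.0
```

send_rows(
  motion=[
    {"rot": [0,0,0],"offset": [0,0,0],"claw": 1},
    {"rot": [0,0,0],"offset": [0,0,0],"claw": 1},
    {"rot": [0,0,0],"offset": [0,0,0],"claw": 1},
    {"rot": [0,0,0],"offset": [0,0,0],"claw": 1},
    {"rot": [0,0,0],"offset": [0,0,0],"claw": 1},
  ],
)

```text
t: 36.15
position: [0.4192, 0.3212, 0.2582]
tcp_rot: [-179.9, -0.0, 137.2]
contact_force: [-0.8, 0.0, -0.1]
gripper_width: 0.0857
finger_force: 0.0
```

send_rows(
  motion=[
    {"rot": [0,0,0],"offset": [0,0,0],"claw": 1},
    {"rot": [0,0,0],"offset": [0,0,0],"claw": 1},
    {"rot": [0,0,0],"offset": [0,0,0],"claw": 1},
    {"rot": [0,0,0],"offset": [0,0,0],"claw": 1},
    {"rot": [0,0,0],"offset": [0,0,0],"claw": 1},
  ],
)

```text
t: 36.57
position: [0.4195, 0.3214, 0.2591]
tcp_rot: [-180.0, 0.0, 137.2]
contact_force: [-0.4, 0.4, 0.5]
gripper_width: 0.0852
finger_force: 0.0
```

```bash
python3 - <<'E'
from h import *
cs,ct=camera("scene"),camera("top")
cv2.imwrite("pics/p14.png",np.vstack([np.hstack([crop(ct,160,295),crop(cs,195,310)]),np.hstack([crop(ct,459,300),crop(ct,268,200)])])[:,:,::-1])
E
```

```text
(no output)
```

View pics/p14.png

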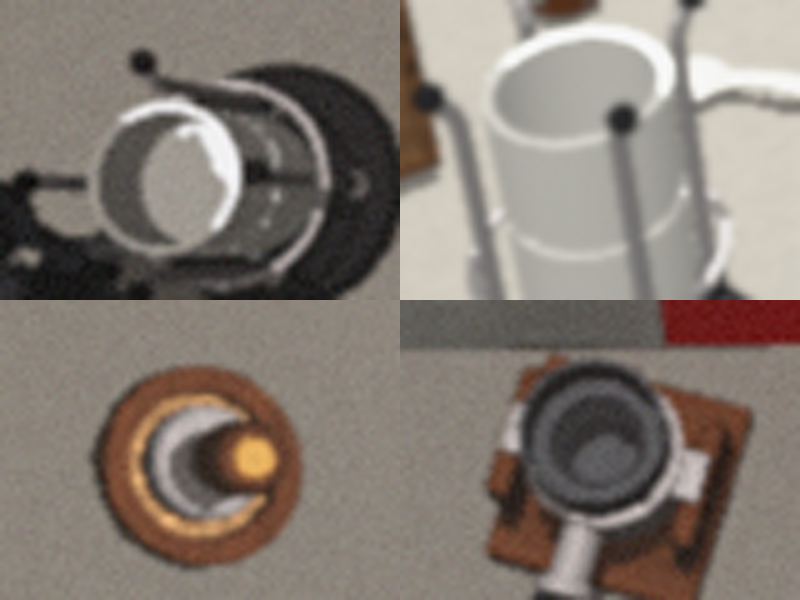

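The cups are nested upright at lift height, the tamper stands in its recess, the funnel is in the basket, and the gripper is clear. I hand it in.

```bash
python3 -c "from rig import *; print(close_job())"
```

```text
the job is handed in; nothing more can be done
None
```

I handed the job in at about 37 s: the last pictures show the tamper in its rest, the funnel seated in the basket and both cups nested on the lowered lift, with the gripper clear; the hand-in returned no verdict.

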